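Set the depth stop of the stand to a nested channel

TASK

Lift the top aluminium channel straight off the one it is nested over, leaving that one in the rack, and set it down flat on the open countertop; the stand's head leaves no room for a hand over the middle of the channel, so take it again close to one end and slide it under the head until it lies flat on the bed, fully home against the end fence. Then lower the depth stop gently until it touches the channel, and only then swing the clamp lever over to lock it. Leave the jar, the can, the tape roll and the mallet where they are, and let go of everything at the end.

Things in the scene. Friction and masses are not known exactly. Their poses are not given: they have to be found in the camera images.
- channel: Top channel, the part: aluminium U-channel, mouth down, 180 long (its x) x 54 wide x 45 high, walls 3, same either way round, 0.18-0.31 kg. Origin: centre of its underside (lower edges of its legs), z up; flat top 45 mm above it. At the start nested over channel_low in the rack, underside 24 mm above the counter; its legs reach 42 mm down over the lower one, 1 mm clearance each side.
- channel_low: The lower channel in the rack, left where it is: the same kind of aluminium U-channel, mouth down, 176 x 46 x 60 high, walls 3 mm, standing on the 6 mm thick rack floor. Origin: centre of its underside.
- rack: Fixed grey rack: base plate 212 (its x) x 80 x 6 mm; at each end an upright plate 70 wide, 6 thick, its top 130 mm above the counter, inner faces 94 mm either side of the centre; long sides open. Origin: centre of underside. Channels lie along its x; the end plates keep a gripper's body off the channel's ends.
- stand: Fixed grey depth-stop stand. Origin on the counter below the middle of the channel when home; +x is the way the channel slides in. Base block x -20 to +115, y -55 to +85 mm; its top, the bed, is 30 mm above the counter. Guides 12 mm high, inner faces y = +-32 (x 0 to 90), splayed to +-42 at the mouth (x -24). Column at x 55 to 105, y 46 to 80.
- stand_home (a point): Point on the bed, 30 mm above the counter, where the channel's origin is when it is fully home; axes as the stand's (channel's x along the stand's x, either way round). The outer 70 mm of the channel (x -90 to -20) then stick out past the bed.
- stand_fence (a point): Middle of the end fence's face at bed level (stand x = +90 mm); the fence is 72 wide and 40 mm high. The channel's end meets it when home.
- stand_head (a point): Middle of the underside of the overhanging head, a solid block x -10 to +105, y -50 to +80 mm in the stand's frame, from 140 to 180 mm above the counter.
- stop (a joint): Depth stop, in m: 0 = fully raised, grows as it is lowered (travel 0.07). Its foot then is 125 mm above the counter less this value; it meets a channel that is home at 0.050. Slides with about 3 N of friction, weighs 0.15 kg and stays where it is left.
- stop_foot (a point): Centre of the underside of the stop's foot, a black rubber disc 32 mm across, at stand x = +30, y = 0.
- stop_knob (a point): Centre of the black round knob (36 mm across, 25 mm high, axis upright) on top of the stop rod (14 mm thick), 152.5 mm above the foot; take it from above and push it down to lower the stop.
- clamp (a joint): Clamp lever on top of the head, in rad: 0 = fully open, points along the stand's -y; turns clockwise seen from above, towards the stand's -x, to its end stop at 1.35; locked above 1.1. Stiffness about 0.12 N m of friction, stays where it is left.
- clamp_pivot (a point): Point on the lever's upright axis, at stand x = +80, y = -35, 220 mm above the counter.
- clamp_post (a point): Point on the upright black round grip post (14 mm thick, top 238 mm above the counter, 36 mm of it free above the flat lever arm) at the lever's end, 70 mm from the pivot, 220 mm above the counter.
- jar: Bystander: clear glass jar with hinged steel lid, 90 mm diameter, 116 mm tall, 0.5 kg. Origin: centre of underside.
- can: Bystander: plain steel can, 73 mm diameter, 107 mm tall. Origin: centre of underside.
- tape: Bystander: grey roll of tape lying flat, 100 mm diameter, 48 mm tall. Origin: centre of underside.
- mallet: Bystander: mallet with green hard-silicone head and wooden handle lying along its x from -143 to +132 mm, head 95 wide and 64 high at the +x end. Origin: on the counter below the handle.

How it is judged:
By the outcome, as a careful person would: the job done as asked, in the order asked, and still so for the second after the job is handed in, with the robot touching nothing.
It also fails if it takes over 72 s, if anything falls off the work surface, if the arm or the gripper's body presses on something with over 40 N, if the wrist force passes 120 N, or if a joint passes its speed limit or range.

ROBOT

A 6-joint arm with a two-finger parallel gripper is mounted at the origin on the work surface. World frame = base frame: x ahead of the robot, y to its left, z up, the work surface at z = 0. Lengths are in m, angles in rad, forces in N, time in s.
With the tool pointing down it reaches from about 0.275 to 0.725 m from the base axis. Payload 15.9 kg.
Tool frame: the origin (TCP) lies between the finger pads; the fingertips stand 25 mm ahead of it and the grasp point (between the pads) lies 6 mm ahead of it (tcp_to_tips is the distance from the TCP to the fingertips, in m); z points along the fingers, y is the direction in which the jaws open and shut (so a half turn about z gives the same grasp; the last joint's range is limited). The gripper opens to 85 mm and grips with 20 to 120 N. Pads are 22 mm wide; open, the fingers measure 114 mm over their backs; the gripper's body (76 mm by 85 mm) begins 54 mm behind the grasp point. The pads swing forward as they close: fully open they stand 13 mm farther back than shut.
Start: joints at [-1.227, 0.213, -0.034, 1.323, 0, 1.571], TCP at [0.169, -0.471, 0.256] pointing down, gripper open.
Joint ranges: [-2.98, 2.98], [-0.74, 1.72], [-1.14, 1.35], [-2.1, 2.04], [-1.57, 1.44], [-3.14, 3.14]. Speed limits (rad/s): [1.89, 1.89, 2.39, 2.57, 3.14, 3.14].

INTERFACE

Orientations are given as a rotation vector (axis times angle).
In Python, from rig import sense, read_camera, camera_params, job_done, tcp_to_tips gives the robot as it stands.
- The arm moves only by the tool apply_moves, never from a script. Its argument "deltas" is a list of rows, each a list of 7 numbers: the finger opening in mm, from 0 to 85.4, then the shift along the world's x, y, z in mm, then the turn, a rotation vector about the world's x, y, z in degrees. In form: [[hand, tx, ty, tz, rx, ry, rz], ...]. A call has exactly 8 rows; each row shifts and turns the commanded pose from where the row before left it; what a row does not reach is not made up. A row lasts 1/12 s, in which the tool goes at most 41.7 mm and 7.16 degrees, less where a joint would pass 70% of its speed; a pose out of reach is approached as far as the arm can. A call is refused whole if a number of a shift passes 41.7 or a number of a turn 7.16, either way. A call with a gripper value outside its range is refused whole. The fingers move at their own pace and stop on an object; "newtons" is the grip in N (left out, the last holds). Time passes only in rows, so rows that do not move let the fingers close, or fill a call up. It gives the time, the measured TCP pose, the force and the opening at its end, in the units of the state.
- sense(): the state, without advancing time (a new reading comes with each control period).
- read_camera(name): name is "side" or "top"; returns the picture (384x512x3 uint8, blue, green, red); there is no depth.
- camera_params(name): a dict with "fx", "fy", "cx", "cy" (pixels), "dist_coeffs" ([k1, k2, p1, p2, k3] as OpenCV has them; the pictures are not rectified), "xyz" and "rotation" of the camera in the world. Camera axes: x right, y down, z forward; pixel columns grow to the right and rows downward; lengths in m; the calibration is good to about 2 mm. A picture is of the moment at which its call begins. camera_params takes no time and is no camera call.
- job_done(): hands the job in, once; it reports no verdict.
The state is a dict: "time_s": time; "joint_positions": joint angles; "joint_vel": joint speeds; "joint_torque": joint torques, N m; "eef_pos": TCP position; "eef_rot": TCP orientation; "wrist_force": force on the tool from outside, world axes, zero at the start; "moment": the same for the moment, N m; "gripper_width": finger opening in m.
Only numpy, scipy, OpenCV 4.12 (cv2) and the standard library are available. Lean on these libraries where they do the work, as an engineer would, in place of code of your own. Each camera call takes 0.05 s, during which the arm holds its last target.

## Working session

There is one attempt and no reset: what is moved stays moved. The work goes in short steps, Python scripts to look and compute and a tool call to move; the robot and the scene stay as the last step left them, time stands still between calls to the robot, and variables do not carry over. Pictures are saved under pics/ and viewed, and the job is handed in when it is done.

Besides the shell and the picture viewer there is one more tool, called after "Emit:" by a JSON object that holds its "name" and its "arguments", one argument or row to a line. apply_moves: Moves the arm, as the interface text tells. Its arguments: {"type":"object","properties":{"deltas":{"type":"array"},"newtons":{"type":"number"}},"required":["deltas"]}

```bash
ls; mkdir -p pics; python3 - <<'E'
from rig import *
import cv2
for n in("side","top"):
    cv2.imwrite(f"pics/{n}0.png",read_camera(n)); print(n,camera_params(n))
print(sense(),tcp_to_tips)
E
```

```text
pics
side {'fx': 414.3997002216021, 'fy': 414.3997002216021, 'cx': 252.53295950985228, 'cy': 187.91114766580853, 'dist_coeffs': array([-0.13397144,  0.        ,  0.        ,  0.        ,  0.        ]), 'xyz': array([0.53644495, 0.92084794, 0.77754433]), 'rotation': array([-0.08744129,  2.7622833 , -1.45441255])}
top {'fx': 353.63410981156585, 'fy': 353.63410981156585, 'cx': 252.68294587252433, 'cy': 190.36142407173676, 'dist_coeffs': array([-0.09236928,  0.        ,  0.        ,  0.        ,  0.        ]), 'xyz': array([0.50701061, 0.06734224, 1.09644462]), 'rotation': array([-2.18939865,  2.15539887, -0.10578778])}
{'time_s': 0.1, 'joint_positions': array([-1.22700139e+00,  2.13291515e-01, -3.49494874e-02,  1.32348967e+00,
        2.11788581e-05,  1.57081462e+00]), 'joint_vel': array([ 0.00019831, -0.00338568,  0.00073461, -0.00048276, -0.00059033,
        0.00014105]), 'joint_torque': array([ 1.00564066e-03, -6.87249970e+01,  4.87803555e+01,  1.23368928e-02,
        1.34863812e-04,  7.61513093e-07]), 'eef_pos': array([ 0.16844961, -0.47049505,  0.25589194]), 'eef_rot': array([-3.09438611e+00, -5.37189793e-01,  2.18220398e-04]), 'wrist_force': array([-0.25605351, -0.29375415,  0.62469401]), 'moment': array([ 0.02167826, -0.01982703,  0.00942772]), 'gripper_width': 0.08504749725110206} 0.025
```

View pics/side0.png

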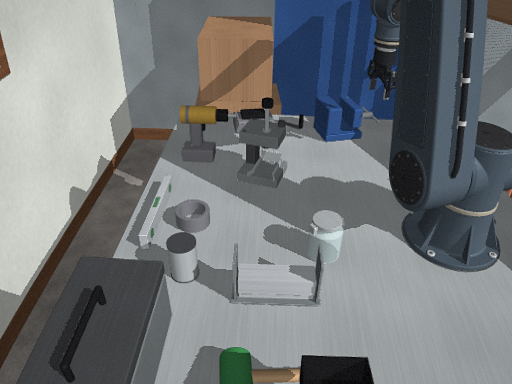

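View pics/top0.png

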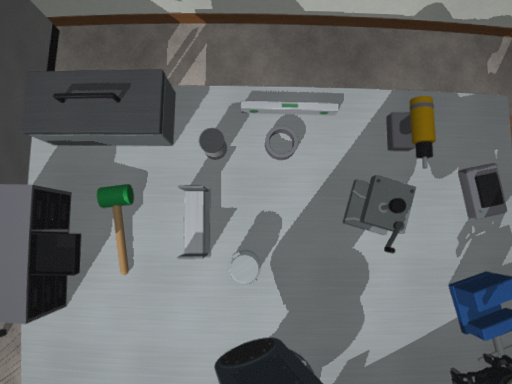

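The top view shows the rack at about (195,222), the stand at about (383,205) with its knob at (397,205) and lever post at (390,249), the jar at (244,268), the can at (212,142), the tape at (281,143) and the mallet at (118,225). I'll crop both views for measurement.

```bash
cat > h.py <<'E'
import numpy as np,cv2
from rig import *
from scipy.spatial.transform import Rotation as R
def cam(n):
    p=camera_params(n); K=np.array([[p['fx'],0,p['cx']],[0,p['fy'],p['cy']],[0,0,1]]); return K,p['dist_coeffs'],np.array(p['xyz']),R.from_rotvec(p['rotation']).as_matrix()
def ray(n,uv):
    K,d,c,r=cam(n); q=cv2.undistortPoints(np.array([[uv]],float),K,d)[0,0]; return c,r@np.array([q[0],q[1],1])
def onz(n,uv,z):
    c,d=ray(n,uv); return c+d*(z-c[2])/d[2]
def proj(n,P):
    K,d,c,r=cam(n); P=np.atleast_2d(np.array(P,float)); rv=cv2.Rodrigues(r.T)[0]
    return cv2.projectPoints(P,rv,-r.T@c,K,d)[0][:,0]
def tri(a,b):
    (c1,d1),(c2,d2)=ray("top",a),ray("side",b); A=np.stack([d1,-d2],1); t=np.linalg.lstsq(A,c2-c1,rcond=None)[0]
    p,q=c1+d1*t[0],c2+d2*t[1]; return (p+q)/2,np.linalg.norm(p-q)
def crop(src,dst,x0,y0,x1,y1,s):
    im=cv2.imread(src)[y0:y1,x0:x1]; im=cv2.resize(im,None,fx=s,fy=s,interpolation=cv2.INTER_CUBIC)
    for k in range(x0-x0%10+10,x1,10): cv2.putText(im,str(k),((k-x0)*s,8),0,.3,(0,0,255),1); cv2.line(im,((k-x0)*s,10),((k-x0)*s,14),(0,0,255),1)
    for k in range(y0-y0%10+10,y1,10): cv2.putText(im,str(k),(0,(k-y0)*s+3),0,.3,(0,0,255),1); cv2.line(im,(20,(k-y0)*s),(25,(k-y0)*s),(0,0,255),1)
    cv2.imwrite(dst,im)
E
python3 - <<'E'
from h import *
crop("pics/top0.png","pics/t_rack.png",165,175,225,270,6)
crop("pics/top0.png","pics/t_stand.png",335,165,425,260,6)
crop("pics/side0.png","pics/s_rack.png",220,230,335,315,6)
crop("pics/side0.png","pics/s_stand.png",225,90,305,195,5)
E
```

```text
(no output)
```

View pics/t_rack.png

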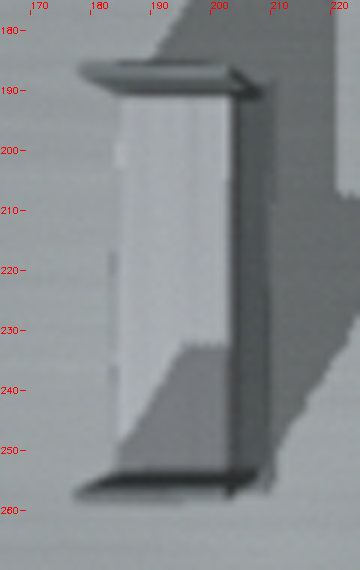

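View pics/t_stand.png

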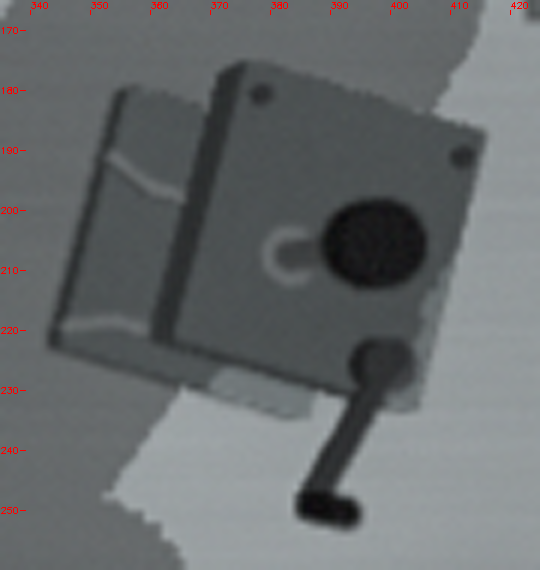

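View pics/s_rack.png

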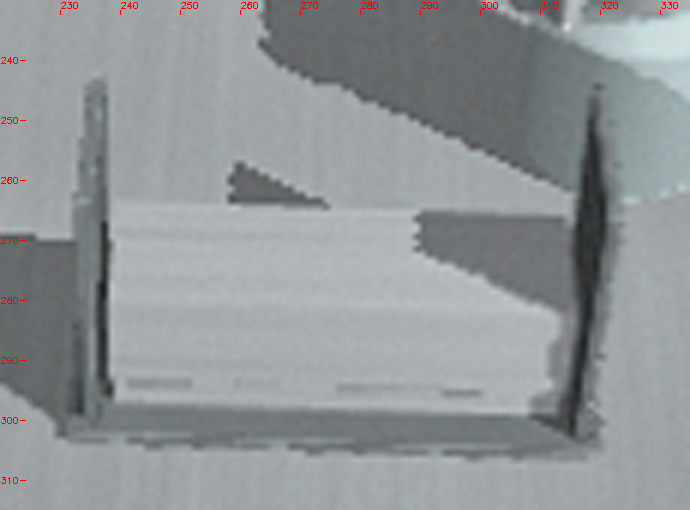

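View pics/s_stand.png

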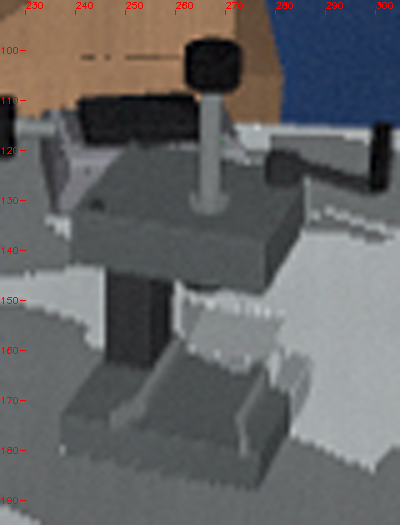

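The crops give these positions:
- **Channel top, top view:** columns 184.5 to 203, rows 190.5 to 253.
- **Stand head corners, top view:** about (375,175), (415,187), (403,233) and (361,222).
- **Knob top, top view:** (396,206). **Post, top view:** its top is near (386,249).
- **Side view:** knob at (266,103), post at (300,121).

```bash
python3 - <<'E'
from h import *
np.set_printoptions(precision=4,suppress=True)
print("channel top corners z.069");
for uv in [(184.5,191),(202.8,191),(202.8,252.5),(184.5,252.5)]: print(onz("top",uv,.069))
for uv in [(238,264),(314,266)]: print('side far edge',onz("side",uv,.069))
print("rack plate inner tops z.13")
for uv in [(178,187),(203,186.),(208.5,190.5)]: print(onz("top",uv,.13))
for uv in [(236,243),(319,244)]: print('s',onz("side",uv,.13))
print("head top corners z.18")
for uv in [(374.5,175),(415.3,187),(403,233.5),(361,222)]: print(onz("top",uv,.18))
print("knob",tri((396,205.7),(266,103)),"post",tri((387,249),(300,121)))
print("knobtop z.29",onz("top",(396,205.7),.29), "post top .238",onz("top",(385.5,248.5),.238),'side',onz("side",(300,115),.238))
print("pivot",onz("top",(397.5,225),.2))
print("bed corners z.03",[onz("top",uv,.03) for uv in [(354,179.5),(343,222)]])
print("side bed",[onz("side",uv,.03) for uv in [(237,172.5),(277,182)]])
print("head top side",[onz("side",uv,.18) for uv in [(239,138),(278,143.5),(286,124),(247,120)]])
for n,uv,z in [("jar",(244,268),.116),("can",(211,138),.107),("tape",(281,142),.048),("mallet",(116,195),.064)]: print(n,onz("top",uv,z))
E
```

```text
channel top corners z.069
[0.6013 0.2667 0.069 ]
[0.6022 0.2129 0.069 ]
[0.4241 0.2081 0.069 ]
[0.423  0.2612 0.069 ]
side far edge [0.6056 0.2138 0.069 ]
side far edge [0.424  0.2089 0.069 ]
rack plate inner tops z.13
[0.6065 0.2733 0.13  ]
[0.6103 0.2041 0.13  ]
[0.5981 0.1886 0.13  ]
s [0.6102 0.2069 0.13  ]
s [0.4177 0.1978 0.13  ]
head top corners z.18
[ 0.6415 -0.2545  0.18  ]
[ 0.6114 -0.3656  0.18  ]
[ 0.4881 -0.329   0.18  ]
[ 0.5172 -0.2165  0.18  ]
knob (array([ 0.5575, -0.2717,  0.276 ]), np.float64(0.00435935596255486)) post (array([ 0.4508, -0.2697,  0.2206]), np.float64(0.0012264542071557141))
knobtop z.29 [ 0.5544 -0.2658  0.29  ] post top .238 [ 0.4525 -0.2592  0.238 ] side [ 0.4524 -0.2763  0.238 ]
pivot [ 0.5102 -0.306   0.2   ]
bed corners z.03 [array([ 0.6484, -0.2428,  0.03  ]), array([ 0.5182, -0.2076,  0.03  ])]
side bed [array([ 0.6501, -0.254 ,  0.03  ]), array([ 0.515, -0.206,  0.03 ])]
head top side [array([ 0.639 , -0.2175,  0.18  ]), array([ 0.5182, -0.1909,  0.18  ]), array([ 0.4926, -0.329 ,  0.18  ]), array([ 0.6233, -0.3492,  0.18  ])]
jar [0.3877 0.0876 0.116 ]
can [0.7513 0.1887 0.107 ]
tape [ 0.7567 -0.0163  0.048 ]
mallet [0.5866 0.4728 0.064 ]
```

Emit:
{"name": "apply_moves", "arguments": {
  "deltas": [
    [85,14,29,0,0,0,6.7],
    [85,14,29,0,0,0,6.7],
    [85,14,29,0,0,0,6.7],
    [85,14,29,0,0,0,6.7],
    [85,14,29,0,0,0,6.7],
    [85,14,29,0,0,0,6.7],
    [85,14,29,0,0,0,6.7],
    [85,14,29,0,0,0,6.7]
  ],
  "newtons": 80
}}

```text
time_s: 0.77
eef_pos: [0.2807, -0.2372, 0.2562]
eef_rot: [-2.515, -1.882, -0.0]
wrist_force: [0.6, -0.7, 0.9]
gripper_width: 0.0852
```

Emit:
{"name": "apply_moves", "arguments": {
  "deltas": [
    [85,14,29,0,0,0,6.7],
    [85,14,29,0,0,0,6.7],
    [85,14,29,0,0,0,6.7],
    [85,14,29,0,0,0,6.7],
    [85,14,29,0,0,0,6.7],
    [85,14,29,0,0,0,6.7],
    [85,14,29,0,0,0,6.7],
    [85,14,29,0,0,0,6.7]
  ]
}}

```text
time_s: 1.43
eef_pos: [0.3927, -0.005, 0.2562]
eef_rot: [-1.396, -2.814, 0.0]
wrist_force: [0.4, -1.9, -0.0]
gripper_width: 0.085
```

Emit:
{"name": "apply_moves", "arguments": {
  "deltas": [
    [85,15,30.3,0,0,0,6.8],
    [85,15,30.3,0,0,0,6.8],
    [85,15,30.3,-5,0,0,6.8],
    [85,15,30.3,-10,0,0,6.8],
    [85,15,30.3,-15,0,0,6.8],
    [85,15,30.3,-15,0,0,6.8],
    [85,15,30.3,-10,0,0,6.8],
    [85,15,30.3,0,0,0,6.8]
  ]
}}

```text
time_s: 2.1
eef_pos: [0.5119, 0.2369, 0.1987]
eef_rot: [0.045, -3.138, 0.002]
wrist_force: [0.6, -0.3, 0.8]
gripper_width: 0.0853
```

```bash
cat >> h.py <<'E'
def st():
    s=sense(); r=R.from_rotvec(s['eef_rot']).as_matrix(); print("t",round(s['time_s'],2),"tcp",np.round(s['eef_pos']*1000,1),"jaw deg",round(np.degrees(np.arctan2(r[1,1],r[0,1])),2),"tilt",np.round(r[:,2],3),"F",np.round(s['wrist_force'],1),"M",np.round(s['moment'],2),"w",round(s['gripper_width']*1000,1),"q",np.round(s['joint_positions'],2)); return s
E
python3 - <<'E'
from h import *
st()
for n in("side","top"): cv2.imwrite(f"pics/{n}1.png",read_camera(n))
crop("pics/side1.png","pics/a.png",200,150,345,315,4)
crop("pics/top1.png","pics/b.png",150,150,290,290,4)
E
```

```text
t 2.1 tcp [511.9 236.9 198.7] jaw deg 91.65 tilt [-0.003 -0.002 -1.   ] F [ 0.6 -0.3  0.8] M [-0.01 -0.04 -0.02] w 85.3 q [ 0.43  0.36  0.02  1.23 -0.    0.4 ]
```

View pics/a.png

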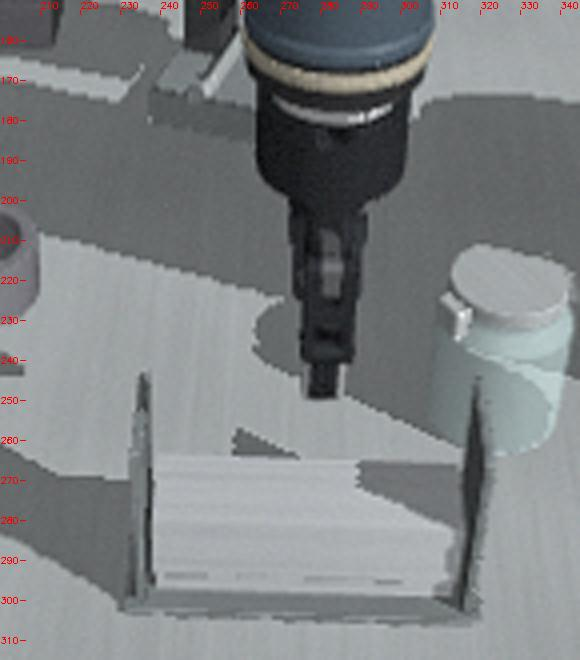

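View pics/b.png

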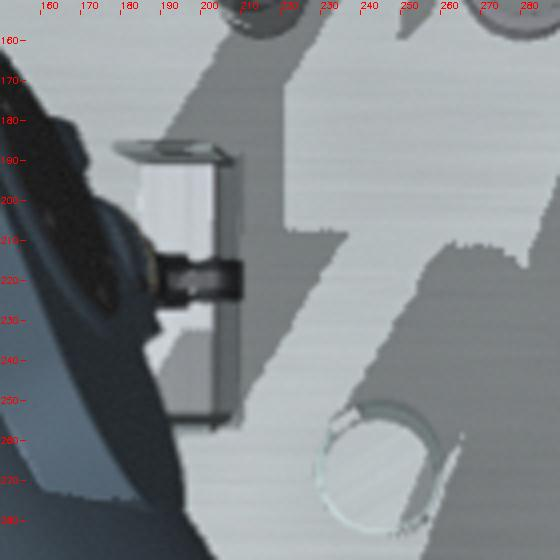

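Fingers straddle the channel's middle: the tip is at side (280,248), and in the top view the fingers are at (187–208, 219). Next I descend and grip.

Emit:
{"name": "apply_moves", "arguments": {
  "deltas": [
    [85,0,0,-20,0,0,0],
    [85,0,0,-25,0,0,0],
    [85,0,0,-25,0,0,0],
    [85,0,0,-22,0,0,0],
    [85,0,0,-18,0,0,0],
    [85,0,0,-15,0,0,0],
    [85,0,0,-10,0,0,0],
    [85,0,0,-5,0,0,0]
  ]
}}

```text
time_s: 2.87
eef_pos: [0.5118, 0.235, 0.0601]
eef_rot: [0.034, -3.14, 0.001]
wrist_force: [-0.5, 0.0, 0.4]
gripper_width: 0.0848
```

Emit:
{"name": "apply_moves", "arguments": {
  "deltas": [
    [70,0,0,0,0,0,0],
    [62,0,0,0,0,0,0],
    [58,0,0,0,0,0,0],
    [56,0,0,0,0,0,0],
    [54,0,0,0,0,0,0],
    [50,0,0,0,0,0,0],
    [48,0,0,0,0,0,0],
    [48,0,0,0,0,0,0]
  ],
  "newtons": 60
}}

```text
time_s: 3.53
eef_pos: [0.5131, 0.2362, 0.0624]
eef_rot: [-0.036, 3.14, 0.002]
wrist_force: [-2.5, 2.4, 9.9]
gripper_width: 0.0534
```

```bash
python3 - <<'E'
from h import *
st()
E
```

```text
t 3.53 tcp [513.1 236.2  62.4] jaw deg 91.3 tilt [ 0.002  0.001 -1.   ] F [-2.5  2.4  9.9] M [ 0.41  0.38 -0.13] w 53.4 q [ 0.43  0.45 -0.21  0.91  0.    0.41]
```

Emit:
{"name": "apply_moves", "arguments": {
  "deltas": [
    [45,0,0,2,0,0,0],
    [45,0,0,4,0,0,0],
    [45,0,0,6,0,0,0],
    [45,0,0,6,0,0,0],
    [45,0,0,6,0,0,0],
    [45,0,0,6,0,0,0],
    [45,0,0,6,0,0,0],
    [45,0,0,6,0,0,0]
  ]
}}

```text
time_s: 4.2
eef_pos: [0.5126, 0.2357, 0.1041]
eef_rot: [-0.036, 3.141, 0.0]
wrist_force: [-0.1, -0.4, -2.3]
gripper_width: 0.0526
```

```bash
python3 - <<'E'
from h import *
st()
for n in("side",): cv2.imwrite(f"pics/{n}2.png",read_camera(n))
crop("pics/side2.png","pics/a.png",200,150,345,315,4)
E
```

```text
t 4.2 tcp [512.6 235.7 104.1] jaw deg 91.3 tilt [ 0.  0. -1.] F [-0.1 -0.4 -2.3] M [ 0.04 -0.03  0.01] w 52.6 q [ 0.43  0.42 -0.15  1.01 -0.    0.41]
```

View pics/a.png

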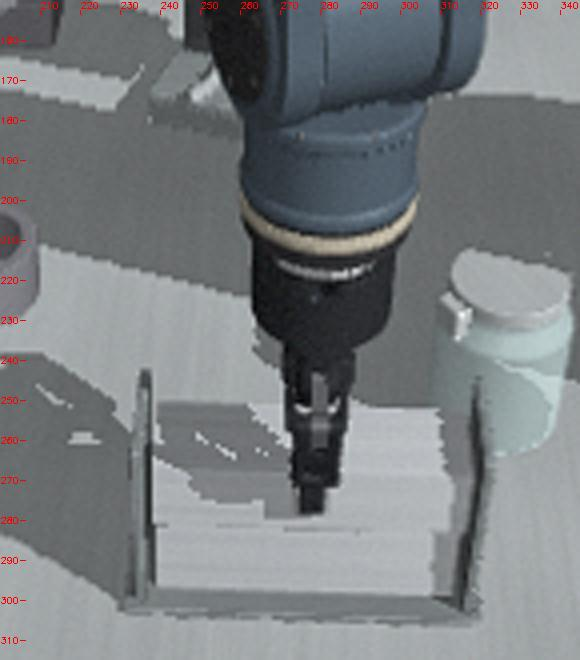

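The side view shows the upper channel lifted level while the lower one stays in the rack (gap at row 281).

Emit:
{"name": "apply_moves", "arguments": {
  "deltas": [
    [45,0,0,8,0,0,0],
    [45,0,0,12,0,0,0],
    [45,0,0,14,0,0,0],
    [45,0,0,14,0,0,0],
    [45,0,0,14,0,0,0],
    [45,0,0,14,0,0,0],
    [45,2,-8,8,0,0,2],
    [45,5,-16,4,0,0,4]
  ]
}}

```text
time_s: 4.92
eef_pos: [0.5196, 0.2127, 0.1929]
eef_rot: [-0.204, 3.134, 0.001]
wrist_force: [-0.1, -0.1, -3.0]
gripper_width: 0.0531
```

Emit:
{"name": "apply_moves", "arguments": {
  "deltas": [
    [45,6,-20,0,0,0,5],
    [45,6,-20,0,0,0,5],
    [45,6,-20,0,0,0,5],
    [45,6,-20,0,0,0,5],
    [45,6,-20,0,0,0,5],
    [45,6,-20,0,0,0,5],
    [45,6,-20,0,0,0,5],
    [45,6,-20,0,0,0,5]
  ]
}}

```text
time_s: 5.58
eef_pos: [0.5676, 0.0506, 0.1916]
eef_rot: [1.266, -2.875, -0.0]
wrist_force: [0.4, -0.8, -2.4]
gripper_width: 0.0532
```

Emit:
{"name": "apply_moves", "arguments": {
  "deltas": [
    [45,6,-20,0,0,0,5],
    [45,6,-20,0,0,0,5],
    [45,6,-20,-5,0,0,5],
    [45,6,-20,-12,0,0,5],
    [45,5,-16,-20,0,0,4],
    [45,3,-10,-20,0,0,3],
    [45,0,-5,-20,0,0,0],
    [45,0,0,-20,0,0,0]
  ]
}}

```text
time_s: 6.25
eef_pos: [0.5995, -0.0606, 0.0935]
eef_rot: [1.896, -2.505, 0.0]
wrist_force: [0.2, 0.8, -1.8]
gripper_width: 0.0531
```

```bash
python3 - <<'E'
from h import *
st()
for n in("side","top"): cv2.imwrite(f"pics/{n}3.png",read_camera(n))
crop("pics/side3.png","pics/a.png",180,90,345,315,4)
E
```

```text
t 6.25 tcp [599.5 -60.6  93.5] jaw deg 164.24 tilt [-0. -0. -1.] F [ 0.2  0.8 -1.8] M [-0.01  0.02 -0.02] w 53.1 q [-0.1   0.5  -0.05  1.03 -0.   -1.4 ]
```

View pics/a.png

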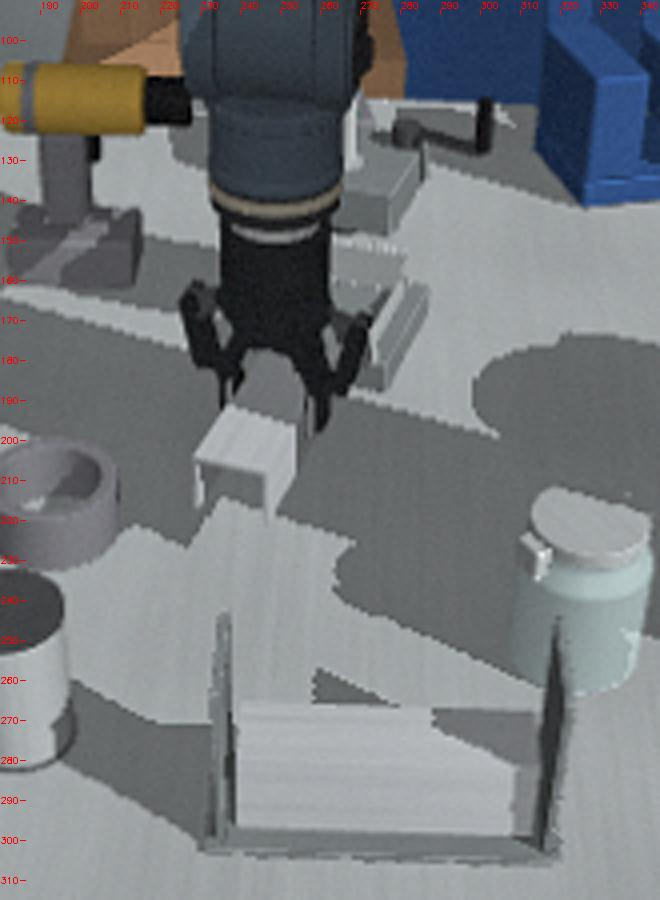

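View pics/top3.png

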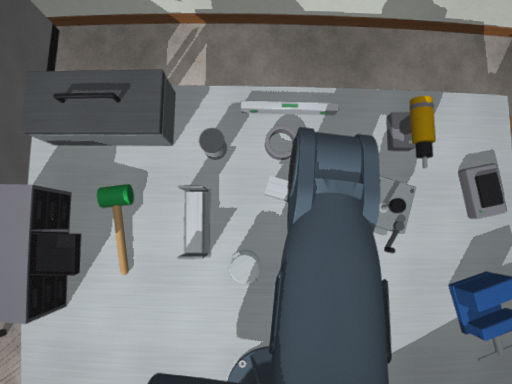

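Channel is held level over the open counter, with its near end at side (233–255, 205–220). Lowering it now.

Emit:
{"name": "apply_moves", "arguments": {
  "deltas": [
    [45,0,0,-12,0,0,0],
    [45,0,0,-12,0,0,0],
    [45,0,0,-11,0,0,0],
    [45,0,0,-8,0,0,0],
    [45,0,0,-5,0,0,0],
    [45,0,0,-3,0,0,0],
    [45,0,0,-2,0,0,0],
    [45,0,0,0,0,0,0]
  ]
}}

```text
time_s: 7.02
eef_pos: [0.5996, -0.0593, 0.0414]
eef_rot: [-1.897, 2.504, -0.0]
wrist_force: [-0.8, -0.3, -2.8]
gripper_width: 0.053
```

Emit:
{"name": "apply_moves", "arguments": {
  "deltas": [
    [45,0,0,-1,0,0,0],
    [45,0,0,-1,0,0,0],
    [45,0,0,-0.5,0,0,0],
    [45,0,0,0,0,0,0],
    [45,0,0,0,0,0,0],
    [45,0,0,0,0,0,0],
    [45,0,0,0,0,0,0],
    [45,0,0,0,0,0,0]
  ]
}}

```text
time_s: 7.68
eef_pos: [0.5995, -0.0593, 0.0388]
eef_rot: [-1.897, 2.504, -0.0]
wrist_force: [0.1, -0.7, -2.6]
gripper_width: 0.0532
```

Emit:
{"name": "apply_moves", "arguments": {
  "deltas": [
    [45,0,0,-0.5,0,0,0],
    [45,0,0,-0.5,0,0,0],
    [45,0,0,-0.5,0,0,0],
    [45,0,0,-0.5,0,0,0],
    [45,0,0,0,0,0,0],
    [45,0,0,0,0,0,0],
    [45,0,0,0,0,0,0],
    [45,0,0,0,0,0,0]
  ]
}}

```text
time_s: 8.35
eef_pos: [0.5997, -0.0594, 0.0384]
eef_rot: [-1.897, 2.503, -0.001]
wrist_force: [-9.0, 0.1, 25.5]
gripper_width: 0.0532
```

Contact (about 25 N). I'll ease up slightly and release.

Emit:
{"name": "apply_moves", "arguments": {
  "deltas": [
    [45,0,0,1,0,0,0],
    [45,0,0,0.5,0,0,0],
    [56,0,0,0,0,0,0],
    [60,0,0,0,0,0,0],
    [70,0,0,0,0,0,0],
    [85,0,0,0,0,0,0],
    [85,0,0,10,0,0,0],
    [85,0,0,15,0,0,0]
  ]
}}

```text
time_s: 9.02
eef_pos: [0.5986, -0.0592, 0.0628]
eef_rot: [1.896, -2.503, -0.003]
wrist_force: [-0.3, -0.3, 0.8]
gripper_width: 0.0849
```

Emit:
{"name": "apply_moves", "arguments": {
  "deltas": [
    [85,0,0,22,0,0,0],
    [85,0,0,22,0,0,0],
    [85,5,18,5,0,0,0],
    [85,5,18,5,0,0,0],
    [85,5,18,0,0,0,0],
    [85,4,16,0,0,0,0],
    [85,0,0,0,0,0,0],
    [85,0,0,0,0,0,0]
  ]
}}

```text
time_s: 9.68
eef_pos: [0.6187, 0.0112, 0.1178]
eef_rot: [-1.899, 2.503, -0.0]
wrist_force: [-0.8, -0.7, 0.1]
gripper_width: 0.085
```

```bash
python3 - <<'E'
from h import *
st()
for n in("side","top"): cv2.imwrite(f"pics/{n}4.png",read_camera(n))
crop("pics/side4.png","pics/a.png",200,90,325,240,5)
crop("pics/top4.png","pics/b.png",240,130,410,260,4)
E
```

```text
t 9.68 tcp [618.7  11.2 117.8] jaw deg 164.38 tilt [ 0. -0. -1.] F [-0.8 -0.7  0.1] M [ 0.06 -0.03 -0.01] w 85.0 q [ 0.02  0.51  0.04  1.1  -0.   -1.28]
```

View pics/a.png

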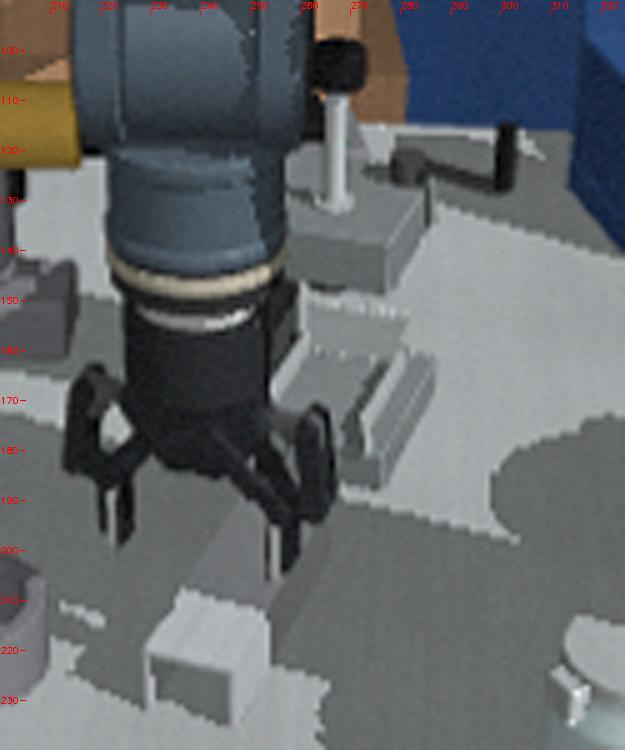

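View pics/b.png

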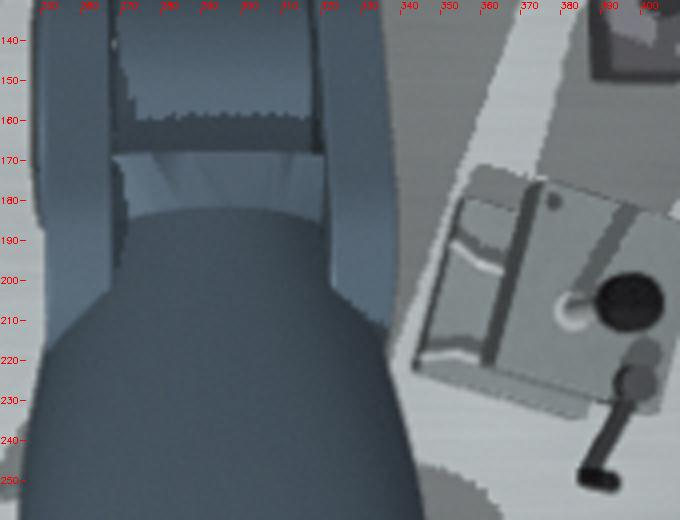

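The channel lies flat on the counter, with its near end at side (229,221), (246,226), (254,216) and (236,208). I'll measure that and refine the stand's frame with line fits.

```bash
python3 - <<'E'
from h import *
from scipy.optimize import least_squares
np.set_printoptions(precision=4,suppress=True)
for uv in [(229.5,221),(246,225),(253,215.5)]: print(onz("side",uv,.045))
obs=[("top",(374.5,175),(-10,80,180)),("top",(415.3,187),(105,80,180)),("top",(403,233.5),(105,-50,180)),("top",(361,222),(-10,-50,180)),
("top",(354,179.5),(-20,85,30)),("top",(343,222),(-20,-55,30)),
("side",(239,137.5),(-10,80,180)),("side",(278,143.5),(-10,-50,180)),("side",(286,124.5),(105,-50,180)),
("side",(237,172.5),(-20,85,30)),("side",(277,182),(-20,-55,30)),
("top",(396,205.7),(30,0,290)),("side",(266,97.5),(30,0,290))]
def f(p,full=False):
    c,s=np.cos(p[2]),np.sin(p[2]); r=[]
    for n,uv,q in obs:
        x,y,z=np.array(q)/1000
        r.append(proj(n,[p[0]+c*x-s*y,p[1]+s*x+c*y,z])[0]-uv)
    return np.array(r) if full else np.array(r).ravel()
s=least_squares(f,[.563,-.2416,np.radians(-105.6)],loss="soft_l1"); p=s.x
print(p[:2],np.degrees(p[2])); print(f(p,True))
c,sn=np.cos(p[2]),np.sin(p[2])
def w(x,y): return np.array([p[0]+c*x-sn*y,p[1]+sn*x+c*y])
for nm,x,y in [("knob",.03,0),("pivot",.08,-.035),("home",0,0),("grip-75",-.075,0)]: print(nm,w(x,y))
for uv in [(350.5,190.5),(363,198)]: print("guide+",uv,(lambda d:(np.array([[c,sn],[-sn,c]])@d))(onz("top",uv,.042)[:2]-p[:2]))
for uv in [(343,219),(353,217.5)]: print("guide-",uv,(lambda d:(np.array([[c,sn],[-sn,c]])@d))(onz("top",uv,.042)[:2]-p[:2]))
E
```

```text
[0.6462 0.0235 0.045 ]
[0.5989 0.0377 0.045 ]
[ 0.5821 -0.006   0.045 ]
[ 0.5633 -0.2405] -105.6863976351738
[[-0.7504 -0.5896]
 [-0.8448 -0.2209]
 [-0.3056  0.4993]
 [ 0.3257 -0.271 ]
 [ 0.4716 -0.6869]
 [-0.3837  0.8102]
 [-0.3317 -4.6778]
 [ 0.1571 -4.0708]
 [ 1.763  -0.3228]
 [-0.393   1.5493]
 [-0.229  -0.081 ]
 [ 1.5091 -0.3063]
 [ 1.5473  1.6063]]
knob [ 0.5552 -0.2694]
pivot [ 0.508  -0.3081]
home [ 0.5633 -0.2405]
grip-75 [ 0.5836 -0.1683]
guide+ (350.5, 190.5) [-0.0254  0.0446]
guide+ (363, 198) [0.0172 0.0336]
guide- (343, 219) [-0.0248 -0.0446]
guide- (353, 217.5) [ 0.0031 -0.0317]
```

Emit:
{"name": "apply_moves", "arguments": {
  "deltas": [
    [85,0.5,2,-15,0,0,0],
    [85,0,0,-15,0,0,0],
    [85,0,0,-15,0,0,0],
    [85,0,0,-13,0,0,0],
    [85,0,0,-10,0,0,0],
    [85,0,0,-6,0,0,0],
    [85,0,0,-3,0,0,0],
    [85,0,0,0,0,0,0]
  ]
}}

```text
time_s: 10.45
eef_pos: [0.6189, 0.0124, 0.0401]
eef_rot: [1.896, -2.504, -0.0]
wrist_force: [-0.1, 0.7, -0.1]
gripper_width: 0.0853
```

Emit:
{"name": "apply_moves", "arguments": {
  "deltas": [
    [70,0,0,0,0,0,0],
    [62,0,0,0,0,0,0],
    [58,0,0,0,0,0,0],
    [56,0,0,0,0,0,0],
    [54,0,0,0,0,0,0],
    [50,0,0,0,0,0,0],
    [48,0,0,0,0,0,0],
    [45,0,0,0,0,0,0]
  ],
  "newtons": 110
}}

```text
time_s: 11.12
eef_pos: [0.6194, 0.0127, 0.0412]
eef_rot: [-1.897, 2.503, -0.001]
wrist_force: [-2.4, -0.2, 11.0]
gripper_width: 0.0523
```

Emit:
{"name": "apply_moves", "arguments": {
  "deltas": [
    [42,0,0,0,0,0,0],
    [42,0,0,2,0,0,0],
    [42,0,0,3,0,0,0],
    [42,0,0,5,0,0,0],
    [42,0,0,7,0,0,0],
    [42,0,0,8,0,0,0],
    [42,0,0,8,0,0,0],
    [42,0,0,4,0,0,0]
  ]
}}

```text
time_s: 11.78
eef_pos: [0.6196, 0.0127, 0.079]
eef_rot: [-1.896, 2.503, -0.001]
wrist_force: [0.9, 0.3, -1.9]
gripper_width: 0.0518
```

```bash
python3 - <<'E'
from h import *
st()
for n in("side","top"): cv2.imwrite(f"pics/{n}5.png",read_camera(n))
crop("pics/side5.png","pics/a.png",200,90,325,240,5)
crop("pics/top5.png","pics/b.png",240,130,410,260,4)
E
```

```text
t 11.78 tcp [619.6  12.7  79. ] jaw deg 164.3 tilt [ 0.002  0.    -1.   ] F [ 0.9  0.3 -1.9] M [ 0.22 -0.08 -0.03] w 51.8 q [ 0.02  0.54 -0.01  1.01 -0.   -1.28]
```

View pics/a.png

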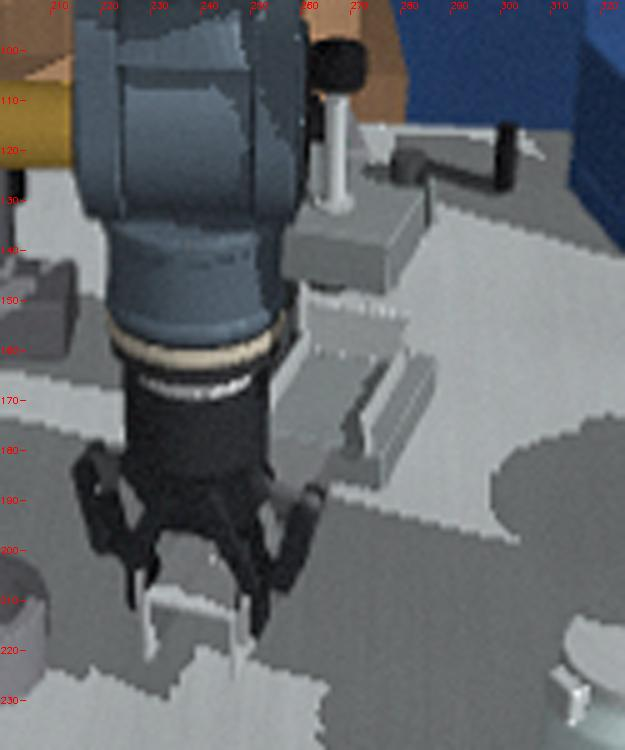

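View pics/b.png

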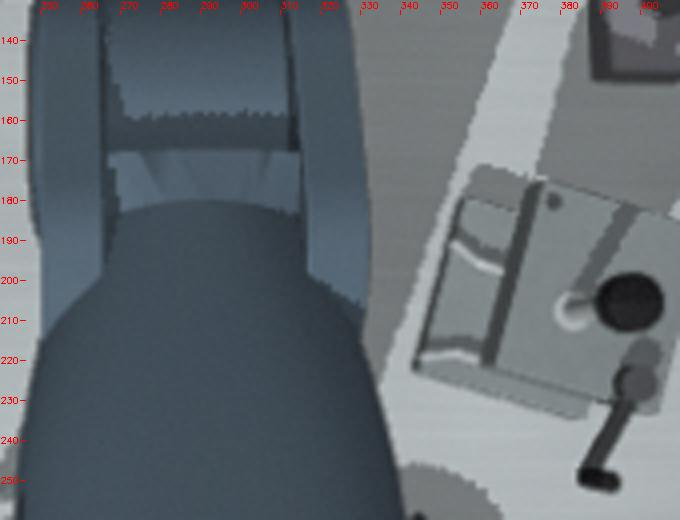

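Emit:
{"name": "apply_moves", "arguments": {
  "deltas": [
    [42,2,-1,2,0,0,0],
    [42,2,-2,3,0,0,0],
    [42,2,-6,3,0,0,0],
    [42,0,-7,0,0,0,0],
    [42,0,-8,0,0,0,0],
    [42,-1,-8,0,0,0,0],
    [42,-1,-6,0,0,0,0],
    [42,-1,-4,0,0,0,0]
  ]
}}

```text
time_s: 12.55
eef_pos: [0.6217, -0.0305, 0.0851]
eef_rot: [1.896, -2.505, -0.0]
wrist_force: [-0.4, -0.2, -1.9]
gripper_width: 0.0522
```

```bash
python3 - <<'E'
from h import *
st()
for n in("side","top"): cv2.imwrite(f"pics/{n}6.png",read_camera(n))
crop("pics/side6.png","pics/a.png",200,90,325,240,5)
crop("pics/top6.png","pics/b.png",300,150,420,260,5)
E
```

```text
t 12.55 tcp [621.7 -30.5  85.1] jaw deg 164.25 tilt [-0. -0. -1.] F [-0.4 -0.2 -1.9] M [ 0.24 -0.03  0.03] w 52.2 q [-0.05  0.54  0.01  1.03 -0.   -1.34]
```

View pics/a.png

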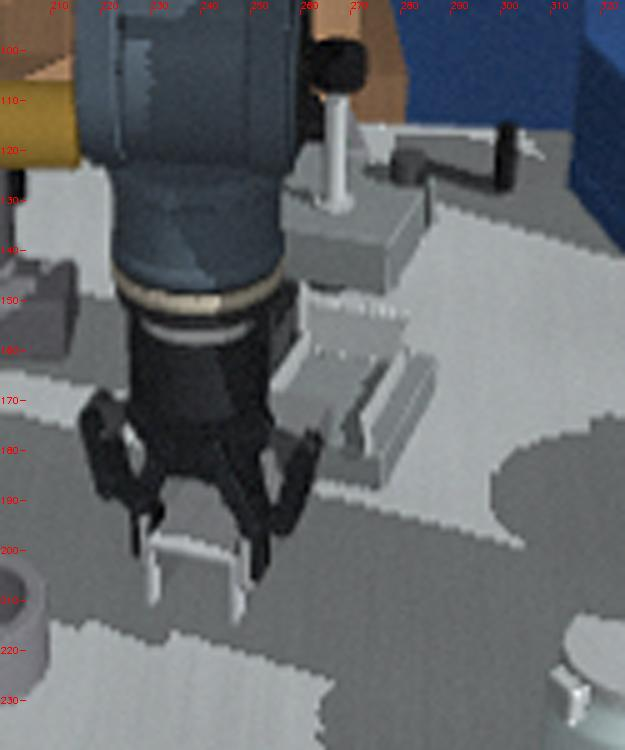

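View pics/b.png

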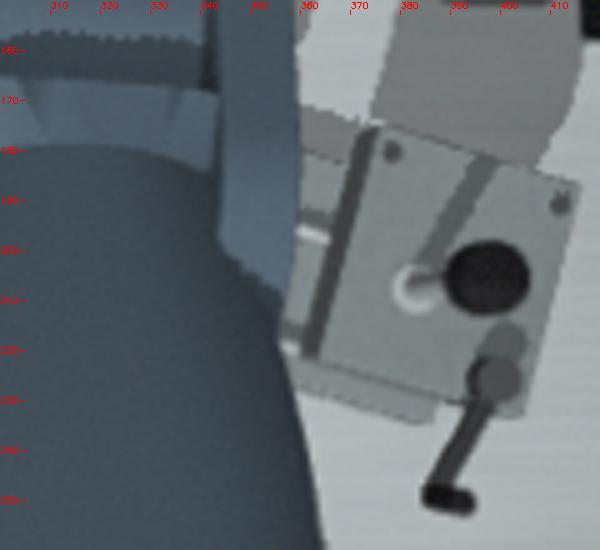

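Channel end at side (229–248, 198–213) is upright and level. I need to check how high the wrist links are relative to the knob (top at 0.29 m).

```bash
python3 - <<'E'
from h import *
np.set_printoptions(precision=1,suppress=True)
for z in [.06,.1,.139,.15,.2,.25,.3,.35,.4]: print(z,proj("side",[.6217,-.0305,z])[0],proj("top",[.6217,-.0305,z])[0])
im=cv2.imread("pics/side6.png"); cv2.imwrite("pics/c.png",cv2.resize(im[0:230,150:400],None,fx=3,fy=2.6))
E
```

```text
0.06 [239.8 205.5] [285.8 186. ]
0.1 [239.7 194.2] [287.2 184.5]
0.139 [239.6 182.7] [288.6 182.8]
0.15 [239.5 179.4] [289.  182.4]
0.2 [239.4 163.9] [291. 180.]
0.25 [239.3 147.6] [293.3 177.5]
0.3 [239.1 130.4] [295.8 174.5]
0.35 [239.  112.4] [298.7 171.3]
0.4 [238.8  93.5] [302.  167.5]
```

View pics/c.png

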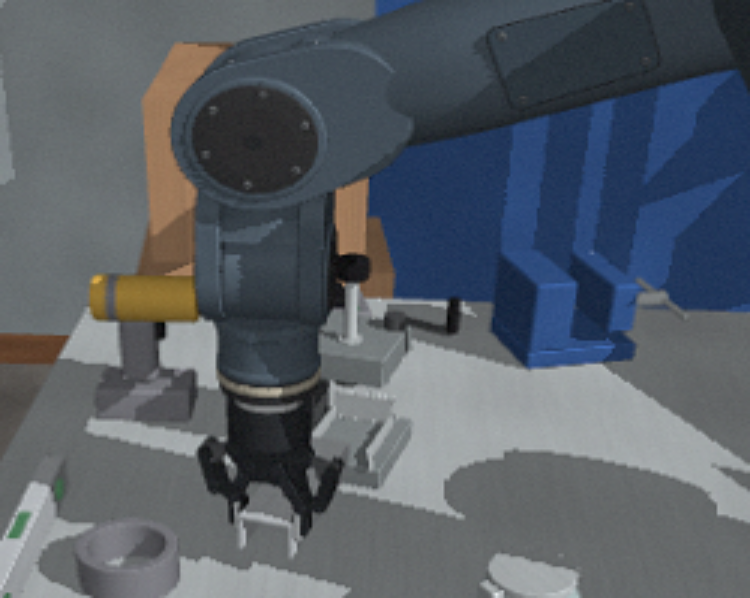

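The wrist (ring at about z 0.25, radius about 45 mm) stays clear of the knob, whose axis ends up 105 mm from the tool axis. Sliding in.

Emit:
{"name": "apply_moves", "arguments": {
  "deltas": [
    [42,-1,-4,0,0,0,0],
    [42,-2,-8,0,0,0,0],
    [42,-2.5,-9,0,0,0,0],
    [42,-2.5,-9,0,0,0,0],
    [42,-2.5,-9,-1,0,0,0],
    [42,-2.5,-9,-2,0,0,0],
    [42,-2.5,-9,-3,0,0,0],
    [42,-2,-7,-2,0,0,0]
  ]
}}

```text
time_s: 13.32
eef_pos: [0.604, -0.0946, 0.0769]
eef_rot: [1.896, -2.504, -0.0]
wrist_force: [0.2, -0.2, -2.9]
gripper_width: 0.0523
```

```bash
python3 - <<'E'
from h import *
st()
for n in("side","top"): cv2.imwrite(f"pics/{n}7.png",read_camera(n))
crop("pics/side7.png","pics/a.png",200,90,325,240,5)
crop("pics/top7.png","pics/b.png",300,150,420,260,5)
E
```

```text
t 13.32 tcp [604.  -94.6  76.9] jaw deg 164.26 tilt [-0. -0. -1.] F [ 0.2 -0.2 -2.9] M [ 0.18 -0.05  0.01] w 52.3 q [-0.16  0.53 -0.04  1.   -0.   -1.45]
```

View pics/a.png

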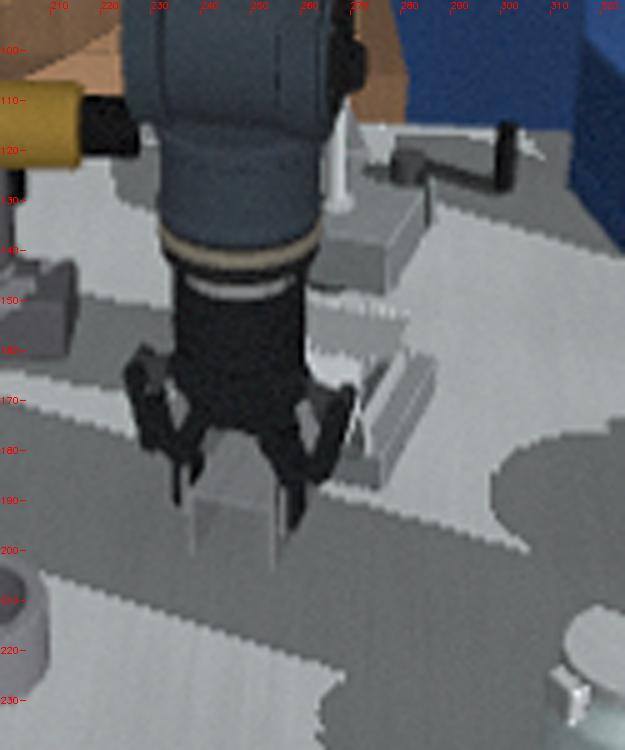

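View pics/b.png

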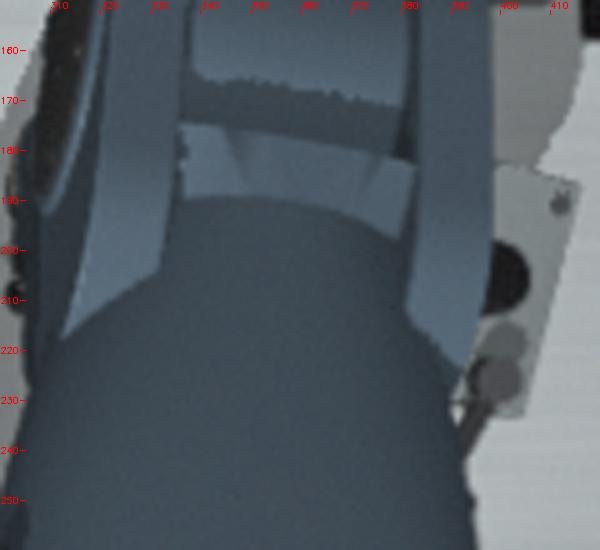

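Front end is between the guides with no contact. Continuing.

Emit:
{"name": "apply_moves", "arguments": {
  "deltas": [
    [42,-1,-4,0,0,0,0],
    [42,-2,-7,0,0,0,0],
    [42,-2,-8,-1,0,0,0],
    [42,-2.5,-8,-1,0,0,0],
    [42,-2,-8,-1,0,0,0],
    [42,-2,-7,-1,0,0,0],
    [42,-1.5,-5,-1,0,0,0],
    [42,-0.5,-2,-1,0,0,0]
  ]
}}

```text
time_s: 14.08
eef_pos: [0.5907, -0.1433, 0.0712]
eef_rot: [1.896, -2.505, 0.0]
wrist_force: [0.2, 0.9, 0.2]
gripper_width: 0.0521
```

Emit:
{"name": "apply_moves", "arguments": {
  "deltas": [
    [42,0,0,-0.5,0,0,0],
    [42,0,0,-0.5,0,0,0],
    [42,0,0,-0.5,0,0,0],
    [42,0,0,0,0,0,0],
    [42,0,0,0,0,0,0],
    [42,0,0,0,0,0,0],
    [42,0,0,0,0,0,0],
    [42,0,0,0,0,0,0]
  ]
}}

```text
time_s: 14.75
eef_pos: [0.5912, -0.1424, 0.0702]
eef_rot: [1.897, -2.504, 0.002]
wrist_force: [-3.2, -3.8, 5.4]
gripper_width: 0.0519
```

```bash
python3 - <<'E'
from h import *
st()
E
```

```text
t 14.75 tcp [ 591.2 -142.4   70.2] jaw deg 164.31 tilt [ 0.    -0.001 -1.   ] F [-3.2 -3.8  5.4] M [-1.31  0.75 -0.18] w 51.9 q [-0.24  0.53 -0.06  0.98 -0.   -1.53]
```

Emit:
{"name": "apply_moves", "arguments": {
  "deltas": [
    [42,0,0,0.5,0,0,0],
    [42,-0.5,-2,0,0,0,0],
    [42,-1,-4,0,0,0,0],
    [42,-1,-4,0,0,0,0],
    [42,-1,-4,0,0,0,0],
    [42,-1,-3,0,0,0,0],
    [42,-0.5,-2,0,0,0,0],
    [42,0,0,0,0,0,0]
  ]
}}

```text
time_s: 15.42
eef_pos: [0.5867, -0.1611, 0.0709]
eef_rot: [-1.897, 2.502, -0.001]
wrist_force: [1.8, 1.3, 7.1]
gripper_width: 0.0523
```

Emit:
{"name": "apply_moves", "arguments": {
  "deltas": [
    [42,-0.3,-1,0,0,0,0],
    [42,-0.3,-1,0,0,0,0],
    [42,-0.3,-1,0,0,0,0],
    [42,-0.3,-1,0,0,0,0],
    [42,0,0,0,0,0,0],
    [42,0,0,0,0,0,0],
    [42,0,0,0,0,0,0],
    [42,0,0,0,0,0,0]
  ]
}}

```text
time_s: 16.08
eef_pos: [0.5857, -0.1647, 0.0709]
eef_rot: [-1.897, 2.502, -0.001]
wrist_force: [2.3, 4.1, 7.2]
gripper_width: 0.0521
```

```bash
python3 - <<'E'
from h import *
st()
E
```

```text
t 16.08 tcp [ 585.7 -164.7   70.9] jaw deg 164.35 tilt [ 0.002  0.001 -1.   ] F [2.3 4.1 7.2] M [ 0.41 -0.07 -0.02] w 52.1 q [-0.27  0.53 -0.06  0.98  0.   -1.57]
```

Emit:
{"name": "apply_moves", "arguments": {
  "deltas": [
    [42,-0.2,-0.7,0,0,0,0],
    [42,-0.2,-0.7,0,0,0,0],
    [42,-0.2,-0.7,0,0,0,0],
    [42,-0.2,-0.7,0,0,0,0],
    [42,0,0,0,0,0,0],
    [42,0,0,0,0,0,0],
    [42,0,0,0,0,0,0],
    [42,0,0,0,0,0,0]
  ]
}}

```text
time_s: 16.75
eef_pos: [0.5849, -0.1674, 0.071]
eef_rot: [-1.897, 2.502, -0.001]
wrist_force: [0.5, 4.5, 8.5]
gripper_width: 0.0522
```

Emit:
{"name": "apply_moves", "arguments": {
  "deltas": [
    [42,-0.1,-0.5,0,0,0,0],
    [42,-0.1,-0.5,0,0,0,0],
    [42,0,0,0,0,0,0],
    [42,0,0,0,0,0,0],
    [42,0,0,0,0,0,0],
    [42,0,0,0,0,0,0],
    [42,0,0,0,0,0,0],
    [42,0,0,0,0,0,0]
  ]
}}

```text
time_s: 17.42
eef_pos: [0.5847, -0.1684, 0.0709]
eef_rot: [-1.897, 2.501, -0.0]
wrist_force: [1.7, 4.9, 7.4]
gripper_width: 0.0525
```

Emit:
{"name": "apply_moves", "arguments": {
  "deltas": [
    [42,-0.1,-0.5,0,0,0,0],
    [42,-0.1,-0.5,0,0,0,0],
    [42,-0.1,-0.5,0,0,0,0],
    [42,0,0,0,0,0,0],
    [42,0,0,0,0,0,0],
    [42,0,0,0,0,0,0],
    [42,0,0,0,0,0,0],
    [42,0,0,0,0,0,0]
  ]
}}

```text
time_s: 18.08
eef_pos: [0.5844, -0.1698, 0.071]
eef_rot: [-1.897, 2.501, -0.0]
wrist_force: [1.4, 4.4, 8.3]
gripper_width: 0.0526
```

Emit:
{"name": "apply_moves", "arguments": {
  "deltas": [
    [42,-0.1,-0.5,0,0,0,0],
    [42,-0.1,-0.5,0,0,0,0],
    [42,-0.1,-0.5,0,0,0,0],
    [42,0,0,0,0,0,0],
    [42,0,0,0,0,0,0],
    [42,0,0,0,0,0,0],
    [42,0,0,0,0,0,0],
    [42,0,0,0,0,0,0]
  ]
}}

```text
time_s: 18.75
eef_pos: [0.5842, -0.1713, 0.071]
eef_rot: [-1.897, 2.501, -0.001]
wrist_force: [1.7, 4.9, 8.2]
gripper_width: 0.0519
```

```bash
python3 - <<'E'
from h import *
st()
E
```

```text
t 18.75 tcp [ 584.2 -171.3   71. ] jaw deg 164.36 tilt [ 0.002  0.001 -1.   ] F [1.7 4.9 8.2] M [ 0.67 -0.05 -0.02] w 51.9 q [-0.29  0.53 -0.06  0.98  0.   -1.58]
```

Emit:
{"name": "apply_moves", "arguments": {
  "deltas": [
    [42,-0.1,-0.5,0,0,0,0],
    [42,-0.1,-0.5,0,0,0,0],
    [42,-0.1,-0.5,0,0,0,0],
    [42,-0.1,-0.5,0,0,0,0],
    [42,0,0,0,0,0,0],
    [42,0,0,0,0,0,0],
    [42,0,0,0,0,0,0],
    [42,0,0,0,0,0,0]
  ]
}}

```text
time_s: 19.42
eef_pos: [0.5838, -0.1729, 0.071]
eef_rot: [-1.897, 2.501, 0.0]
wrist_force: [1.0, 8.3, 9.2]
gripper_width: 0.0521
```

```bash
python3 - <<'E'
from h import *
st()
for n in("side","top"): cv2.imwrite(f"pics/{n}8.png",read_camera(n))
crop("pics/side8.png","pics/a.png",220,90,325,200,6)
E
```

```text
t 19.42 tcp [ 583.8 -172.9   71. ] jaw deg 164.37 tilt [ 0.002  0.002 -1.   ] F [1.  8.3 9.2] M [ 1.32 -0.11 -0.1 ] w 52.1 q [-0.29  0.53 -0.06  0.98  0.   -1.59]
```

View pics/a.png

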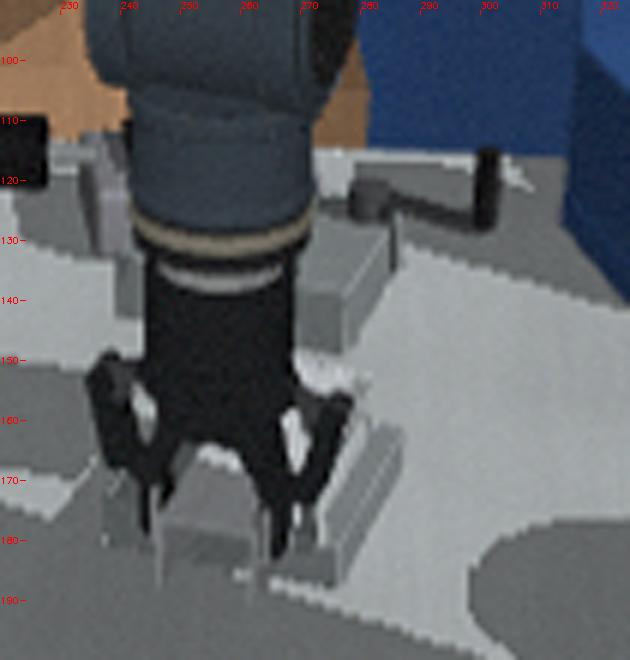

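Force is starting to rise, so it's reaching the fence. Confirming with a little more push.

Emit:
{"name": "apply_moves", "arguments": {
  "deltas": [
    [42,-0.1,-0.5,0,0,0,0],
    [42,-0.1,-0.5,0,0,0,0],
    [42,0,0,0,0,0,0],
    [42,0,0,0,0,0,0],
    [42,0,0,0,0,0,0],
    [42,0,0,0,0,0,0],
    [42,0,0,0,0,0,0],
    [42,0,0,0,0,0,0]
  ]
}}

```text
time_s: 20.18
eef_pos: [0.5838, -0.173, 0.071]
eef_rot: [-1.897, 2.499, 0.002]
wrist_force: [3.8, 16.1, 10.0]
gripper_width: 0.0522
```

Emit:
{"name": "apply_moves", "arguments": {
  "deltas": [
    [42,-0.1,-0.5,0,0,0,0],
    [42,-0.1,-0.5,0,0,0,0],
    [42,0,0,0,0,0,0],
    [42,0,0,0,0,0,0],
    [42,0,0,0,0,0,0],
    [42,0,0,0,0,0,0],
    [42,0,0,0,0,0,0],
    [42,0,0,0,0,0,0]
  ]
}}

```text
time_s: 20.85
eef_pos: [0.5839, -0.1732, 0.071]
eef_rot: [-1.897, 2.498, 0.004]
wrist_force: [4.2, 23.3, 10.8]
gripper_width: 0.0524
```

Position stalled at the fence with a purely axial force of 23 N. Relaxing and releasing.

Emit:
{"name": "apply_moves", "arguments": {
  "deltas": [
    [42,0.2,0.8,0,0,0,0],
    [42,0.2,0.7,-0.3,0,0,0],
    [42,0,0,0,0,0,0],
    [54,0,0,0,0,0,0],
    [57,0,0,0,0,0,0],
    [62,0,0,0,0,0,0],
    [75,0,0,0,0,0,0],
    [85,0,0,0,0,0,0]
  ]
}}

```text
time_s: 21.52
eef_pos: [0.5827, -0.1747, 0.0698]
eef_rot: [1.897, -2.504, -0.0]
wrist_force: [-0.6, -0.8, 0.0]
gripper_width: 0.0833
```

Emit:
{"name": "apply_moves", "arguments": {
  "deltas": [
    [85,0,0,4,0,0,0],
    [85,0,0,12,0,0,0],
    [85,0,0,20,0,0,0],
    [85,0,0,25,0,0,0],
    [85,0,0,30,0,0,0],
    [85,0,0,30,0,0,0],
    [85,0,5,30,0,0,0],
    [85,0,10,30,0,0,0]
  ]
}}

```text
time_s: 22.18
eef_pos: [0.5824, -0.1602, 0.2528]
eef_rot: [-1.896, 2.505, -0.001]
wrist_force: [0.7, -0.3, -1.4]
gripper_width: 0.0847
```

```bash
python3 - <<'E'
from h import *
st()
for n in("side","top"): cv2.imwrite(f"pics/{n}9.png",read_camera(n))
crop("pics/side9.png","pics/a.png",220,90,325,200,6)
crop("pics/top9.png","pics/b.png",300,150,420,260,5)
E
```

```text
t 22.18 tcp [ 582.4 -160.2  252.8] jaw deg 164.23 tilt [ 0. -0. -1.] F [ 0.7 -0.3 -1.4] M [ 0.03 -0.01  0.03] w 84.7 q [-0.27  0.44  0.27  1.4  -0.   -1.56]
```

View pics/a.png

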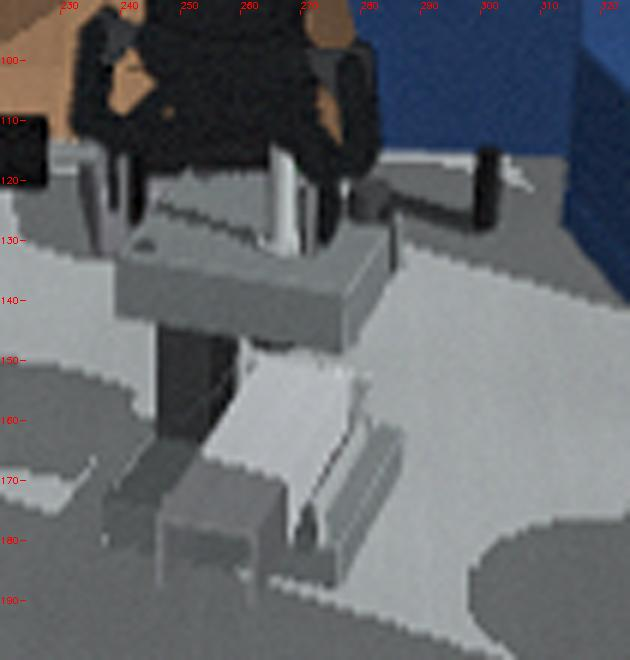

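View pics/b.png

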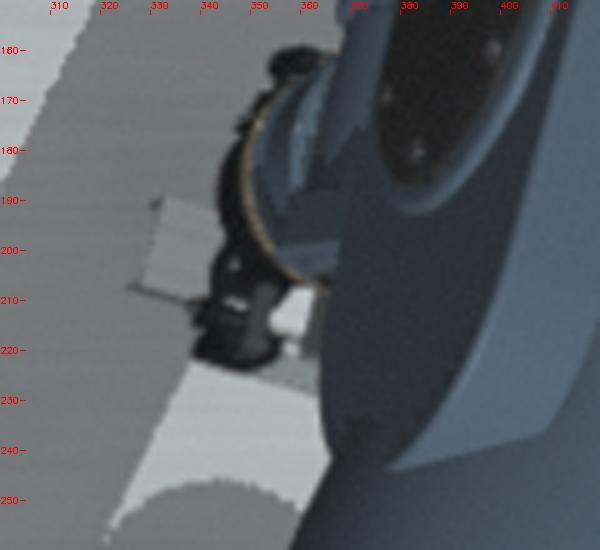

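```bash
python3 - <<'E'
from h import *
p=np.array([.5633,-.2405]);a=np.radians(-105.7);M=np.array([[np.cos(a),np.sin(a)],[-np.sin(a),np.cos(a)]])
for n,uv,z in [("top",(331.5,190),.075),("top",(326.5,207),.075),("side",(245.5,177.5),.075),("side",(261.5,180),.075),("side",(245.5,188),.03),("side",(261.5,190.5),.03),("top",(396,205.7),.29),("side",(266,97.5),.29)]:
    print(n,uv,np.round(M@(onz(n,uv,z)[:2]-p)*1000,1))
E
```

```text
top (331.5, 190) [-87.6  24.3]
top (326.5, 207) [-88.5 -27.7]
side (245.5, 177.5) [-94.9  26.4]
side (261.5, 180) [-91.4 -24.8]
side (245.5, 188) [-87.5  29. ]
side (261.5, 190.5) [-83.4 -23.3]
top (396, 205.7) [26.7 -1.7]
side (266, 97.5) [40.7  8.3]
```

The channel end measures at stand x ≈ -88 and y ≈ ±26, so within camera accuracy it's home and flat. Next I go over the knob with the fingers closed and push it down.

Emit:
{"name": "apply_moves", "arguments": {
  "deltas": [
    [85,0,0,25,0,0,0],
    [60,0,0,30,0,0,0],
    [30,0,0,32,0,0,0],
    [0,-4,-15,5,0,0,0],
    [0,-6,-28,0,0,0,0],
    [0,-6,-28,0,0,0,0],
    [0,-6,-26,0,0,0,0],
    [0,-4,-14,0,0,0,0]
  ],
  "newtons": 20
}}

```text
time_s: 22.95
eef_pos: [0.556, -0.2731, 0.3425]
eef_rot: [1.895, -2.505, -0.0]
wrist_force: [0.2, 0.3, 0.1]
gripper_width: 0.0009
```

Emit:
{"name": "apply_moves", "arguments": {
  "deltas": [
    [0,0,0,-5,0,0,0],
    [0,0,0,-5,0,0,0],
    [0,0,0,-4,0,0,0],
    [0,0,0,0,0,0,0],
    [0,0,0,0,0,0,0],
    [0,0,0,0,0,0,0],
    [0,0,0,0,0,0,0],
    [0,0,0,0,0,0,0]
  ]
}}

```text
time_s: 23.62
eef_pos: [0.557, -0.2703, 0.3293]
eef_rot: [-1.898, 2.503, -0.001]
wrist_force: [0.3, -1.2, 0.2]
gripper_width: 0.0002
```

```bash
python3 - <<'E'
from h import *
st()
for n in("side","top"): cv2.imwrite(f"pics/{n}10.png",read_camera(n))
crop("pics/side10.png","pics/a.png",220,40,325,200,5)
E
```

```text
t 23.62 tcp [ 557.  -270.3  329.3] jaw deg 164.32 tilt [ 0. -0. -1.] F [ 0.3 -1.2  0.2] M [-0.07 -0.02  0.01] w 0.2 q [-0.45  0.49  0.55  1.63 -0.   -1.75]
```

View pics/a.png

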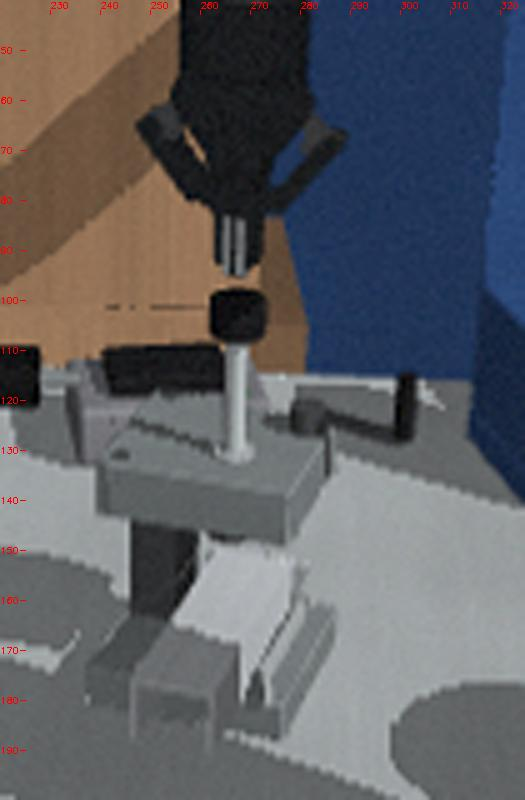

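View pics/top10.png

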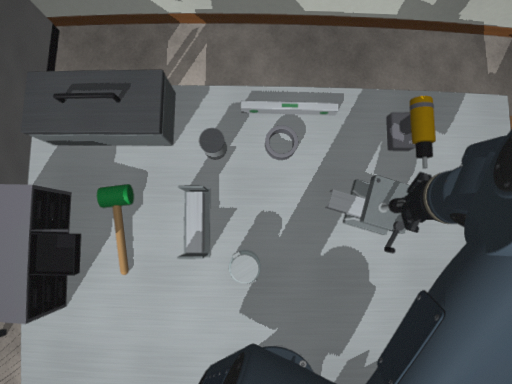

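Fingertips (266,94) are centred over the knob (267,98–107). Pushing down, slow at the end.

Emit:
{"name": "apply_moves", "arguments": {
  "deltas": [
    [0,0,0,-4,0,0,0],
    [0,0,0,-4,0,0,0],
    [0,0,0,-3,0,0,0],
    [0,0,0,-2,0,0,0],
    [0,0,0,-2,0,0,0],
    [0,0,0,-3,0,0,0],
    [0,0,0,-3,0,0,0],
    [0,0,0,-3,0,0,0]
  ]
}}

```text
time_s: 24.38
eef_pos: [0.5568, -0.2706, 0.3049]
eef_rot: [-1.897, 2.504, -0.0]
wrist_force: [-0.5, 0.8, 1.5]
gripper_width: -0.0001
```

Emit:
{"name": "apply_moves", "arguments": {
  "deltas": [
    [0,0,0,-3,0,0,0],
    [0,0,0,-3,0,0,0],
    [0,0,0,-4,0,0,0],
    [0,0,0,-4,0,0,0],
    [0,0,0,-4,0,0,0],
    [0,0,0,-4,0,0,0],
    [0,0,0,-3,0,0,0],
    [0,0,0,-2,0,0,0]
  ]
}}

```text
time_s: 25.05
eef_pos: [0.5568, -0.2706, 0.2775]
eef_rot: [1.897, -2.504, -0.0]
wrist_force: [0.5, -1.5, 1.2]
gripper_width: 0.0003
```

Emit:
{"name": "apply_moves", "arguments": {
  "deltas": [
    [0,0,0,-1,0,0,0],
    [0,0,0,-1,0,0,0],
    [0,0,0,-1,0,0,0],
    [0,0,0,-1,0,0,0],
    [0,0,0,-1,0,0,0],
    [0,0,0,0,0,0,0],
    [0,0,0,0,0,0,0],
    [0,0,0,0,0,0,0]
  ]
}}

```text
time_s: 25.72
eef_pos: [0.5568, -0.2706, 0.2729]
eef_rot: [-1.897, 2.504, 0.0]
wrist_force: [-0.7, 0.1, 0.3]
gripper_width: -0.0002
```

Emit:
{"name": "apply_moves", "arguments": {
  "deltas": [
    [0,0,0,-1,0,0,0],
    [0,0,0,-1,0,0,0],
    [0,0,0,-1,0,0,0],
    [0,0,0,-0.5,0,0,0],
    [0,0,0,-0.5,0,0,0],
    [0,0,0,-0.5,0,0,0],
    [0,0,0,0,0,0,0],
    [0,0,0,0,0,0,0]
  ]
}}

```text
time_s: 26.38
eef_pos: [0.5568, -0.2706, 0.2684]
eef_rot: [1.897, -2.504, -0.0]
wrist_force: [0.7, 0.8, -0.5]
gripper_width: 0.0004
```

Emit:
{"name": "apply_moves", "arguments": {
  "deltas": [
    [0,0,0,-0.5,0,0,0],
    [0,0,0,-0.5,0,0,0],
    [0,0,0,-0.5,0,0,0],
    [0,0,0,0,0,0,0],
    [0,0,0,0,0,0,0],
    [0,0,0,0,0,0,0],
    [0,0,0,0,0,0,0],
    [0,0,0,0,0,0,0]
  ]
}}

```text
time_s: 27.05
eef_pos: [0.5568, -0.2706, 0.267]
eef_rot: [1.897, -2.504, -0.0]
wrist_force: [-0.2, 0.1, -0.5]
gripper_width: -0.0003
```

Emit:
{"name": "apply_moves", "arguments": {
  "deltas": [
    [0,0,0,-0.4,0,0,0],
    [0,0,0,-0.4,0,0,0],
    [0,0,0,-0.4,0,0,0],
    [0,0,0,0,0,0,0],
    [0,0,0,0,0,0,0],
    [0,0,0,0,0,0,0],
    [0,0,0,0,0,0,0],
    [0,0,0,0,0,0,0]
  ]
}}

```text
time_s: 27.72
eef_pos: [0.5568, -0.2706, 0.2658]
eef_rot: [-1.897, 2.504, 0.0]
wrist_force: [-0.7, 0.1, -0.2]
gripper_width: 0.0
```

Emit:
{"name": "apply_moves", "arguments": {
  "deltas": [
    [0,0,0,-0.4,0,0,0],
    [0,0,0,-0.3,0,0,0],
    [0,0,0,0,0,0,0],
    [0,0,0,0,0,0,0],
    [0,0,0,0,0,0,0],
    [0,0,0,0,0,0,0],
    [0,0,0,0,0,0,0],
    [0,0,0,0,0,0,0]
  ]
}}

```text
time_s: 28.38
eef_pos: [0.5568, -0.2706, 0.2651]
eef_rot: [-1.897, 2.504, -0.0]
wrist_force: [0.6, 0.5, 1.1]
gripper_width: 0.0001
```

Emit:
{"name": "apply_moves", "arguments": {
  "deltas": [
    [0,0,0,-0.4,0,0,0],
    [0,0,0,-0.3,0,0,0],
    [0,0,0,0,0,0,0],
    [0,0,0,0,0,0,0],
    [0,0,0,0,0,0,0],
    [0,0,0,0,0,0,0],
    [0,0,0,0,0,0,0],
    [0,0,0,0,0,0,0]
  ]
}}

```text
time_s: 29.05
eef_pos: [0.5568, -0.2706, 0.265]
eef_rot: [-1.897, 2.504, -0.001]
wrist_force: [-2.6, 0.9, 7.8]
gripper_width: -0.0
```

```bash
python3 - <<'E'
from h import *
st()
for n in("side",): cv2.imwrite(f"pics/{n}11.png",read_camera(n))
crop("pics/side11.png","pics/a.png",220,80,325,200,6)
E
```

```text
t 29.05 tcp [ 556.8 -270.6  265. ] jaw deg 164.3 tilt [ 0.001 -0.    -1.   ] F [-2.6  0.9  7.8] M [0.24 0.43 0.06] w -0.0 q [-0.45  0.47  0.35  1.45 -0.   -1.75]
```

View pics/a.png

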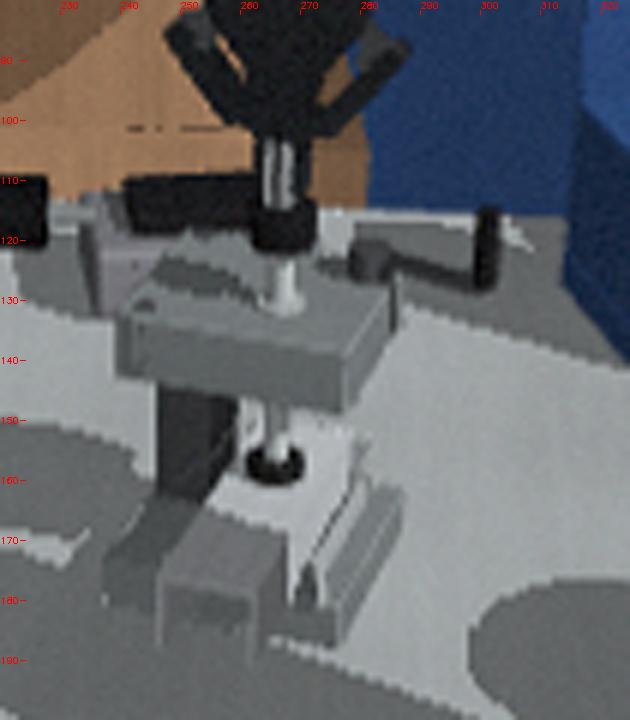

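Contact at 7.8 N. It stalled at 0.050 of travel as predicted, and the foot rests on the channel at (264,157). Backing off, then re-measuring the lever post.

Emit:
{"name": "apply_moves", "arguments": {
  "deltas": [
    [0,0,0,3,0,0,0],
    [0,0,0,12,0,0,0],
    [0,0,0,20,0,0,0],
    [0,-10,10,20,0,0,0],
    [0,-20,15,10,0,0,0],
    [0,-25,15,0,0,0,0],
    [0,-30,15,0,0,0,-5],
    [0,-30,10,0,0,0,-5]
  ]
}}

```text
time_s: 29.77
eef_pos: [0.4407, -0.2045, 0.3292]
eef_rot: [-1.668, 2.662, 0.0]
wrist_force: [-0.9, -0.4, 0.9]
gripper_width: -0.0004
```

```bash
python3 - <<'E'
from h import *
st()
for n in("side","top"): cv2.imwrite(f"pics/{n}12.png",read_camera(n))
crop("pics/side12.png","pics/a.png",220,80,325,200,6)
crop("pics/top12.png","pics/b.png",320,170,425,265,6)
p=np.array([.5628,-.2424]);a=np.radians(-105.7)
for uv,z in [((391,250),.238),((386.5,248.8),.202),((388.8,249.4),.22)]: print(onz("top",uv,z))
for uv,z in [((300,115.5),.238),((300,127),.202)]: print(onz("side",uv,z))
print(tri((388.8,249.4),(300,121.2)))
print("pivot tri",tri((397.5,225.),(280.5,123)), onz("top",(397.5,225),.2))
E
```

```text
t 29.77 tcp [ 440.7 -204.5  329.2] jaw deg 154.13 tilt [ 0.  0. -1.] F [-0.9 -0.4  0.9] M [-0.    0.06  0.06] w -0.4 q [-0.43  0.18  0.11  1.5   0.   -1.55]
[ 0.44894346 -0.27298446  0.238     ]
[ 0.44950831 -0.2754895   0.202     ]
[ 0.44919736 -0.27447988  0.22      ]
[ 0.45254328 -0.27257497  0.238     ]
[ 0.4503141  -0.26506877  0.202     ]
(array([ 0.44998408, -0.27564662,  0.21708708]), np.float64(0.0019562441137559445))
pivot tri (array([ 0.51076443, -0.30929831,  0.19223717]), np.float64(0.001149112031620711)) [ 0.51016283 -0.30604553  0.2       ]
```

View pics/b.png

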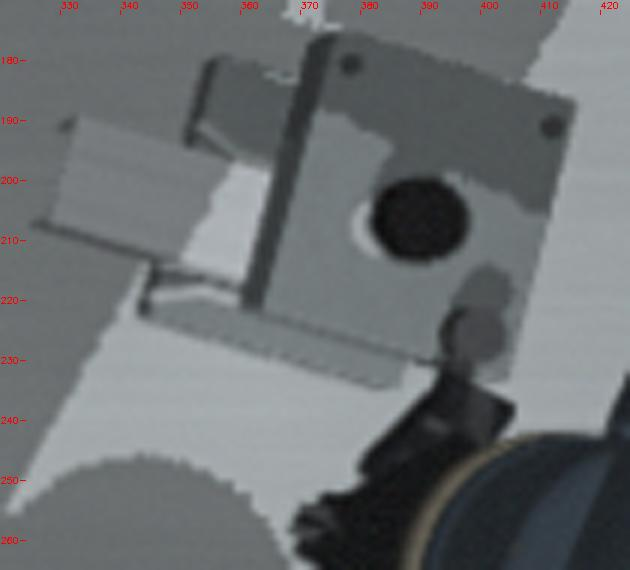

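View pics/a.png

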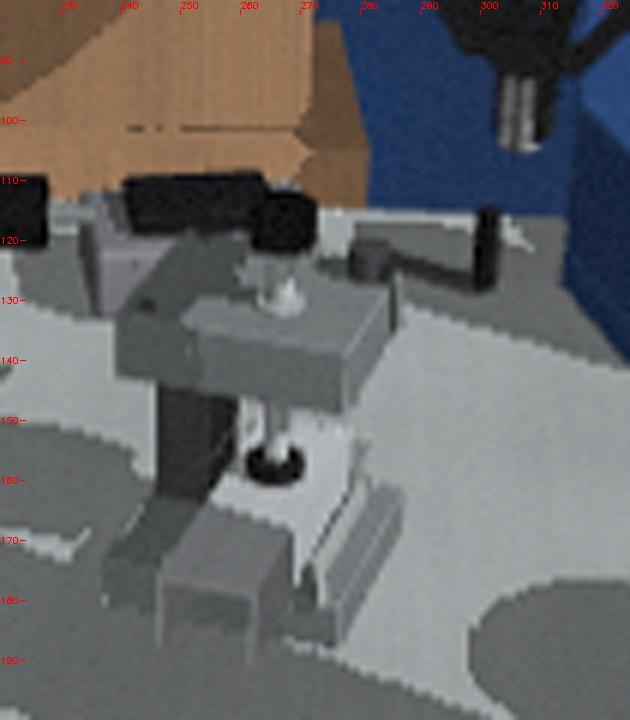

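The stop stayed down after release. The lever post is at about (0.449,-0.274), so the lever is at about 0.26 rad. Going behind it with closed fingers.

Emit:
{"name": "apply_moves", "arguments": {
  "deltas": [
    [0,-2,-20,0,0,0,-2],
    [0,-2,-27,0,0,0,-2.5],
    [0,-3,-27,0,0,0,0],
    [0,-2,-19,0,0,0,0],
    [0,-1,-6,-20,0,0,0],
    [0,0,0,-25,0,0,0],
    [0,0,0,-25,0,0,0],
    [0,0,0,-21,0,0,0]
  ]
}}

```text
time_s: 30.53
eef_pos: [0.4318, -0.305, 0.2367]
eef_rot: [1.566, -2.723, -0.001]
wrist_force: [-0.2, -0.1, -0.1]
gripper_width: 0.0004
```

```bash
python3 - <<'E'
from h import *
st()
for n in("side","top"): cv2.imwrite(f"pics/{n}13.png",read_camera(n))
crop("pics/side13.png","pics/a.png",240,60,345,170,6)
crop("pics/top13.png","pics/b.png",320,170,425,265,6)
P=np.array([508.5,-309]);prev=None
for ph,d in [(149.5,18),(139,18),(129,18),(119,18),(109,18),(99,18),(90,18),(87,18),(87,15)]:
    f=np.radians(ph); T=P+70*np.array([np.cos(f),np.sin(f)])-d*np.array([np.sin(f),-np.cos(f)])
    print(ph,np.round(T,1),None if prev is None else np.round(T-prev,1)); prev=T
E
```

```text
t 30.53 tcp [ 431.8 -305.   236.7] jaw deg 149.8 tilt [-0.001  0.    -1.   ] F [-0.2 -0.1 -0.1] M [-0.   -0.02 -0.01] w 0.4 q [-0.61  0.28 -0.    1.29 -0.   -1.66]
149.5 [ 439.1 -289. ] None
139 [ 443.9 -276.7] [ 4.8 12.3]
129 [ 450.5 -265.9] [ 6.6 10.7]
119 [ 458.8 -256.5] [8.4 9.4]
109 [ 468.7 -248.7] [9.9 7.8]
99 [ 479.8 -242.7] [11.1  6. ]
90 [ 490.5 -239. ] [10.7  3.7]
87 [ 494.2 -238.2] [3.7 0.8]
87 [ 497.2 -238.3] [ 3.  -0.2]
```

View pics/a.png

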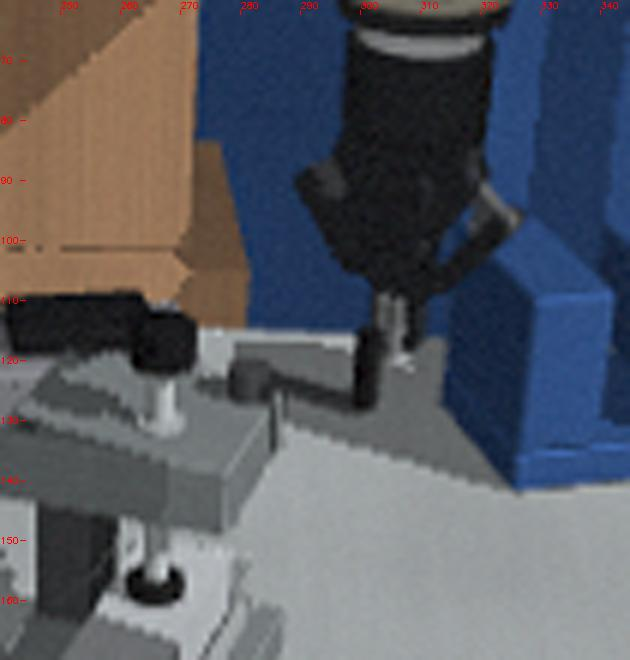

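View pics/b.png

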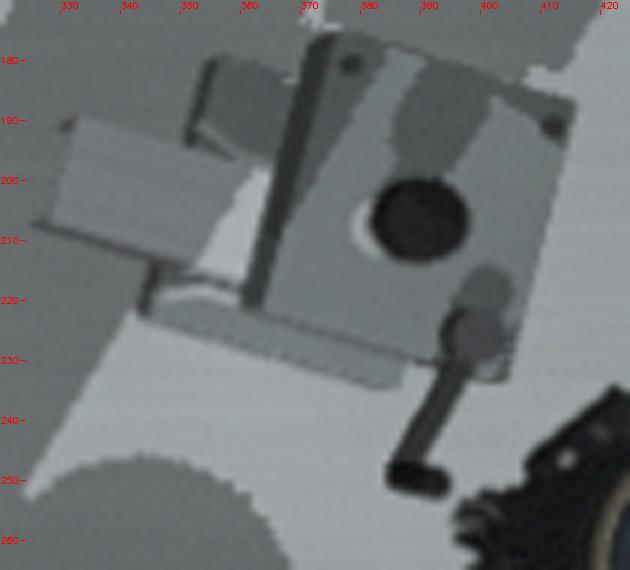

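Fingers stand behind the post (top view fingers at ~(397,255), post at (388,249)). Now sweep the arc.

Emit:
{"name": "apply_moves", "arguments": {
  "deltas": [
    [0,3.5,8,0,0,0,0],
    [0,3.7,8,0,0,0,0],
    [0,2.4,6.1,0,0,0,-5.2],
    [0,2.4,6.1,0,0,0,-5.2],
    [0,3.3,5.4,0,0,0,-5],
    [0,3.3,5.4,0,0,0,-5],
    [0,4.2,4.7,0,0,0,-5],
    [0,4.2,4.7,0,0,0,-5]
  ]
}}

```text
time_s: 31.3
eef_pos: [0.46, -0.2557, 0.2403]
eef_rot: [-0.791, 3.039, -0.003]
wrist_force: [-1.6, -2.9, -0.0]
gripper_width: -0.0
```

```bash
python3 - <<'E'
from h import *
st()
for n in("side","top"): cv2.imwrite(f"pics/{n}14.png",read_camera(n))
crop("pics/side14.png","pics/a.png",240,60,345,170,6)
crop("pics/top14.png","pics/b.png",320,170,425,265,6)
E
```

```text
t 31.3 tcp [ 460.  -255.7  240.3] jaw deg 119.19 tilt [ 0.002 -0.002 -1.   ] F [-1.6 -2.9 -0. ] M [-0.43  0.22 -0.01] w -0.0 q [-0.51  0.27 -0.    1.3  -0.   -1.02]
```

View pics/a.png

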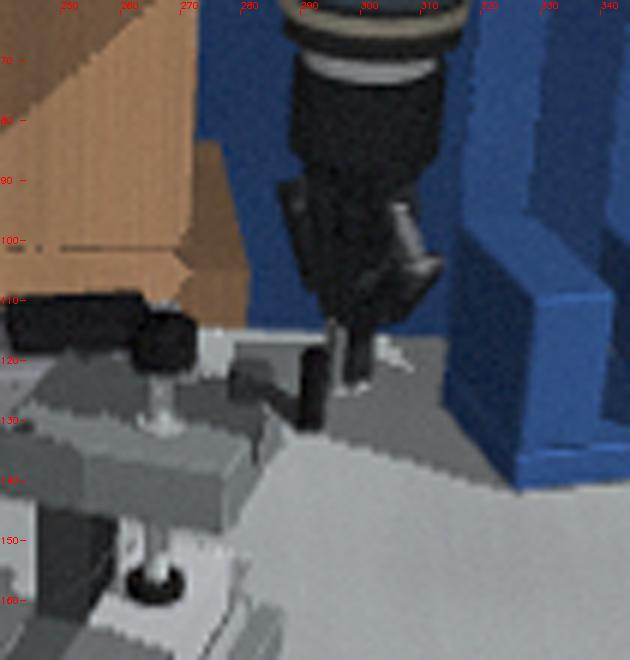

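View pics/b.png

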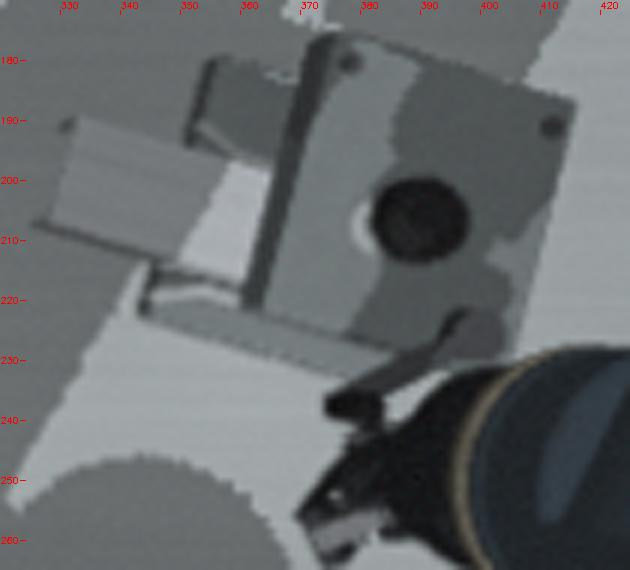

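Pushing works: the post is now at top (377,237) and the force is about 3 N. Continuing.

Emit:
{"name": "apply_moves", "arguments": {
  "deltas": [
    [0,5,3.9,0,0,0,-5],
    [0,5,3.9,0,0,0,-5],
    [0,5.5,3,0,0,0,-5],
    [0,5.5,3,0,0,0,-5],
    [0,5.3,1.9,0,0,0,-4.5],
    [0,5.3,1.9,0,0,0,-4.5],
    [0,1,0.2,0,0,0,-1.5],
    [0,0,0,0,0,0,0]
  ]
}}

```text
time_s: 32.07
eef_pos: [0.4921, -0.2381, 0.2393]
eef_rot: [0.026, 3.14, -0.001]
wrist_force: [-0.3, 0.3, -0.0]
gripper_width: 0.0001
```

Emit:
{"name": "apply_moves", "arguments": {
  "deltas": [
    [0,0.5,0.1,0,0,0,-1],
    [0,0.5,0,0,0,0,0],
    [0,0.5,0,0,0,0,0],
    [0,0.5,0,0,0,0,0],
    [0,0,0,0,0,0,0],
    [0,0,0,0,0,0,0],
    [0,0,0,0,0,0,0],
    [0,0,0,0,0,0,0]
  ]
}}

```text
time_s: 32.73
eef_pos: [0.4934, -0.2384, 0.2385]
eef_rot: [0.057, 3.141, -0.0]
wrist_force: [-0.9, -0.6, 1.9]
gripper_width: -0.0001
```

```bash
python3 - <<'E'
from h import *
st()
for n in("side","top"): cv2.imwrite(f"pics/{n}15.png",read_camera(n))
crop("pics/side15.png","pics/a.png",240,60,345,170,6)
crop("pics/top15.png","pics/b.png",320,170,425,265,6)
E
```

```text
t 32.73 tcp [ 493.4 -238.4  238.5] jaw deg 87.91 tilt [ 0. -0. -1.] F [-0.9 -0.6  1.9] M [0.01 0.22 0.01] w -0.1 q [-0.45  0.32  0.06  1.31 -0.   -0.41]
```

View pics/a.png

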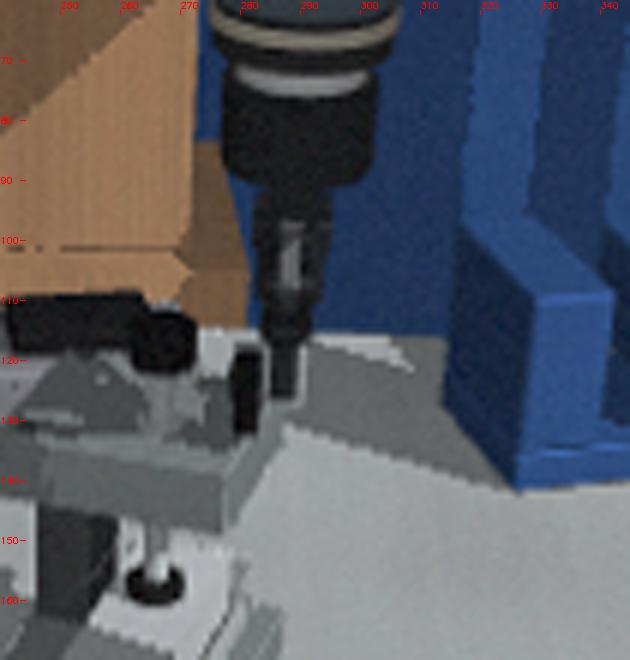

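View pics/b.png

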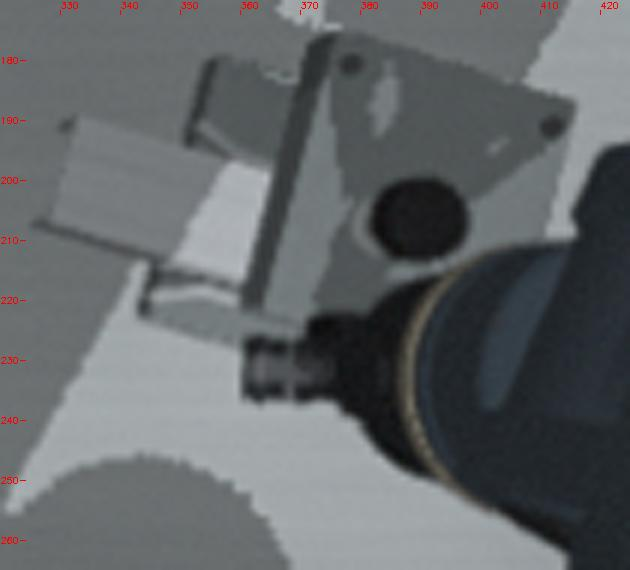

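Emit:
{"name": "apply_moves", "arguments": {
  "deltas": [
    [0,0.7,0,0,0,0,0],
    [0,0.7,0,0,0,0,0],
    [0,0.7,0,0,0,0,0],
    [0,0.7,0,0,0,0,0],
    [0,0,0,0,0,0,0],
    [0,0,0,0,0,0,0],
    [0,0,0,0,0,0,0],
    [0,0,0,0,0,0,0]
  ]
}}

```text
time_s: 33.5
eef_pos: [0.4953, -0.2383, 0.2383]
eef_rot: [-0.058, -3.139, 0.0]
wrist_force: [-9.7, 0.4, 4.9]
gripper_width: -0.0004
```

Emit:
{"name": "apply_moves", "arguments": {
  "deltas": [
    [0,0.7,0,0,0,0,0],
    [0,0.7,0,0,0,0,0],
    [0,0.7,0,0,0,0,0],
    [0,0,0,0,0,0,0],
    [0,0,0,0,0,0,0],
    [0,0,0,0,0,0,0],
    [0,0,0,0,0,0,0],
    [0,0,0,0,0,0,0]
  ]
}}

```text
time_s: 34.17
eef_pos: [0.4958, -0.2382, 0.2382]
eef_rot: [-0.059, -3.136, 0.0]
wrist_force: [-23.5, 0.9, 11.9]
gripper_width: -0.0001
```

Firmly against the end stop (23 N). Withdrawing.

Emit:
{"name": "apply_moves", "arguments": {
  "deltas": [
    [0,-3,0,0,0,0,0],
    [0,-8,0,0,0,0,0],
    [0,-12,0,5,0,0,0],
    [0,-12,0,20,0,0,0],
    [0,-15,10,30,0,0,0],
    [0,-15,20,30,0,0,0],
    [40,-15,25,20,0,0,0],
    [40,-10,25,0,0,0,0]
  ]
}}

```text
time_s: 34.83
eef_pos: [0.4075, -0.1582, 0.3476]
eef_rot: [0.06, 3.135, -0.003]
wrist_force: [1.7, -0.1, 0.3]
gripper_width: 0.0234
```

Emit:
{"name": "apply_moves", "arguments": {
  "deltas": [
    [40,-10,30,0,0,0,0],
    [40,-10,35,0,0,0,0],
    [40,-5,38,0,0,0,0],
    [40,0,38,0,0,0,0],
    [40,0,25,0,0,0,0],
    [40,0,10,0,0,0,0],
    [40,0,0,0,0,0,0],
    [40,0,0,0,0,0,0]
  ]
}}

```text
time_s: 35.5
eef_pos: [0.3829, 0.0177, 0.3437]
eef_rot: [0.055, 3.14, -0.0]
wrist_force: [0.5, 0.3, 0.1]
gripper_width: 0.0402
```

```bash
python3 - <<'E'
from h import *
st()
for n in("side","top"): cv2.imwrite(f"pics/{n}16.png",read_camera(n))
crop("pics/side16.png","pics/a.png",220,80,325,200,6)
crop("pics/top16.png","pics/b.png",320,170,425,265,6)
E
```

```text
t 35.5 tcp [382.9  17.7 343.7] jaw deg 87.99 tilt [ 0.001 -0.    -1.   ] F [0.5 0.3 0.1] M [-0.01 -0.03 -0.02] w 40.2 q [ 0.05 -0.03 -0.08  1.52 -0.    0.08]
```

View pics/a.png

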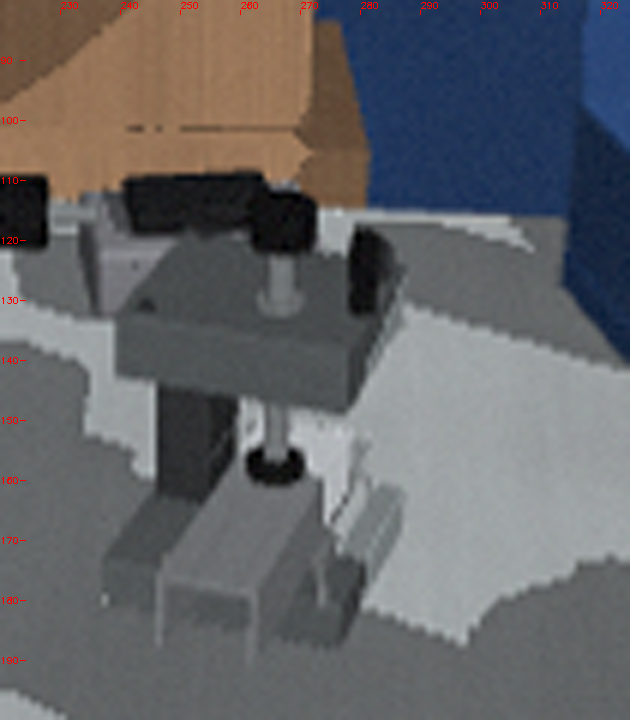

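View pics/b.png

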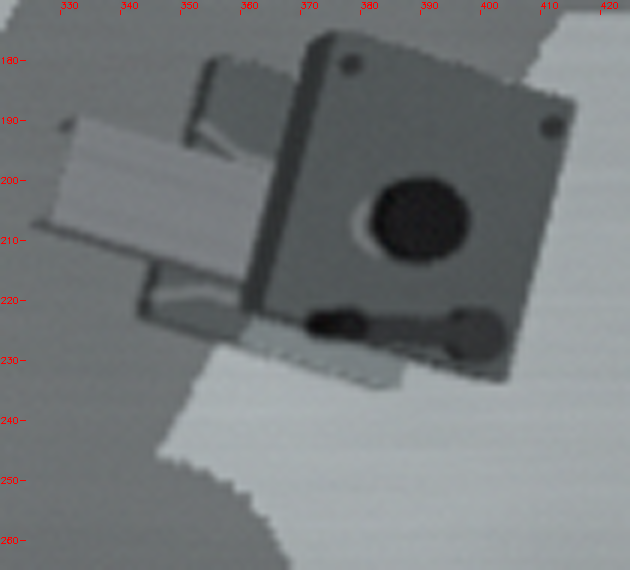

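View pics/top16.png

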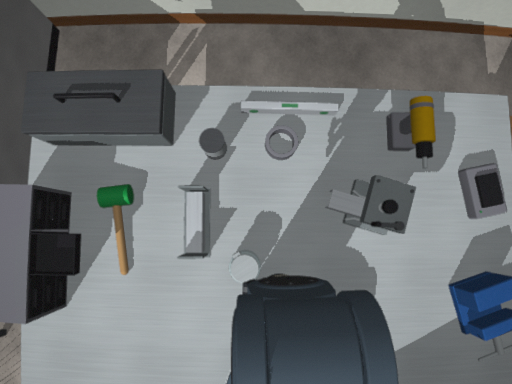

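The lever now points along top (397,225)→(375,224), which is about 1.33 rad. The foot sits on the channel, the channel hasn't moved, and the bystanders and lower channel are where they were.

```bash
python3 -c "
from rig import *
print(job_done(), sense()['time_s'])"
```

```text
the job is handed in; nothing more can be done
the job is handed in; nothing more can be done
```

The job is done and was handed in at about 35.6 s of the 72 s allowed; no verdict was reported.

- **Unnesting:** I lifted the top channel straight off; the lower one stayed in the rack. I set the top one flat on the open counter, with about 25 N of contact force for a moment.
- **Sliding home:** I took it again about 75 mm from its middle and slid it under the head. It stopped against the fence with about 23 N, nearly all along the slide direction.
- **Depth stop:** I pushed the knob down with the fingers closed rather than gripping it. It met the channel at 7.8 N, at the expected 0.050 m, and stayed down when I backed off.
- **Clamp:** I swung the lever only after that, until it hit its end stop at about 23 N. The last image puts it at about 1.33 rad, past the 1.1 needed to lock.

**Last checks:** The final pictures show the channel unmoved under the foot, with the jar, can, tape and mallet where they were. The gripper was empty, touching nothing and clear of everything.

**Disagreements:**
- The channel met the fence about 4 mm further in than my first estimate of the stand's position.
- In the top view the channel's outer end measured about 88 mm from the home point, against a nominal 90 mm; the side view gave between 83 and 95 mm. I trusted the contact force over these.
- The lever started at about 0.26 rad rather than fully open.

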